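# Shut and latch the cassette transport case

## Task

Shut the grey cassette transport case: bring its lid fully down, then hook the wire loop of the draw latch over the keeper on the lid, and swing the latch lever down past centre until it lies flat, so that the latch holds the lid tight. Leave the loose things lying round the case where they are.

Things in the scene. Friction and masses are not known exactly. Their poses are not given: they have to be found in the camera images.
- case: Lower half of a grey hard case, fixed; the shut case is 238 long (x), 180 wide (y), 138 mm high. Origin on the desk, mid-plane, 108 mm behind the front edge; x from front to back, y left, z up. Its front is a 35 degree slope; the latch sits on it, on the mid-plane. Below, U = up the slope (cos35, 0, sin35), N = out of the slope (-sin35, 0, cos35), case axes.
- lid (a joint): Lid angle in rad, 0 shut, grows as its front rises. Hinge line along case y at case (130, 0, 80) mm. Stiff hinge: the lid stays where it is left (about 0.45 N m of friction).
- lid_handle (a point): Middle of the carry handle: black round bar, 11 mm thick, 112 mm long along case y, 52 mm off the lid's sloping face, 28 mm above the shut lid's top. Turns with the lid. With the lid shut it overhangs the latch: a gripper coming straight down onto the hooked loop's pull fouls it; one tilted about 35 degrees, along N, clears it.
- keeper: Steel hook, 22 mm wide, on the lid. Origin: centre of the loop's bar when seated; lid shut, this is 7 mm off the face, 60 mm up-slope of the lever pivot, and x = U, z = N. Post on the -x side; a lip reaches to x 2 mm at z 4.7 to 7.7 mm. The bar must go over the lip (z > 11 mm), down beyond it (x > 5 mm) to z about 0 or -2 mm, then be drawn back under it.
- lever (a joint): Lever angle, rad: 0 = flat, pointing down the slope; grows to 2.6 as the end swings out and up towards the lid (pi/2: along N). Friction about 0.6 N at its end. With the loop hooked and the lid shut it resists with 1 to 3 N at its end until dead centre at about 0.5 rad, then snaps flat and holds itself; let go before that, it may spring up again.
- lever_pivot (a point): Pivot of the lever, 11 mm off the sloping face of the lower half; it turns about case y.
- lever_end (a point): Point near the lever's free end on its outer face, 52 mm from the pivot. The lever is a dark steel strip, 22 mm wide, 4 mm thick.
- loop (a joint): Angle of the wire loop on the lever, rad; loop minus lever = the loop's rise from U towards N (0 along the slope, pi/2 along N). Light friction: it stays up at the start, sinks of itself near the slope. It turns on a pin in the lever, 10 mm from the lever pivot; at lever angle t the pin lies at (205 degrees - t) from U towards N. Pulling the loop turns the lever.
- loop_bar (a point): Middle of the loop's cross bar, the part to be hooked: 5 mm thick, 36 mm wide, 67 mm from the pin on the lever; side wires run 16.5 mm either side of the middle. The bow stretches a few mm on a stiff spring (5 N per mm). Its x points from pin to bar, y across, z is N when the loop lies along the slope.
- loop_pull (a point): Centre of the loop's red finger pull: a round barrel, 13 mm thick, 20 mm long along case y, to be gripped by its two ends; it may turn between the fingers. In the loop's frame it lies 18 mm beyond the bar along x and 17 mm above it along z.
- blue_case: Loose blue cassette case, 69x108x17 mm, lying left of the transport case; bystander. Origin under its centre.
- grey_case: Loose mauve-grey cassette case, 69x108x17 mm, lying on the blue one; bystander. Origin under its centre.
- yellow_roll: Loose yellow tape roll, 108 mm across, 13 mm high; bystander. Origin under its centre.
- blue_marker: Loose blue and white marker pen, 135 mm long; bystander. Origin under its centre.

How it is judged:
By the outcome, as a careful person would: the job done as asked, in the order asked, and still so for the second after the job is handed in, with the robot touching nothing.
It also fails if it takes over 66 s, if anything falls off the work surface, if the arm or the gripper's body presses on something with over 40 N, if the wrist force passes 120 N, or if a joint passes its speed limit or range.

## Robot

A 7-joint arm with a two-finger parallel gripper is mounted at the origin on a cart in front of the work surface, level with it; the furniture and walls round the work are solid. World frame = base frame: x ahead of the robot, y to its left, z up, the work surface at z = 0. Lengths are in m, angles in rad, forces in N, time in s.
With the tool pointing down it reaches from about 0.35 to 0.9 m from the base axis. Payload 8.1 kg.
Tool frame: the origin (TCP) lies at the centre of the arm's flange, where the gripper is bolted on; the fingertips stand 178 mm ahead of it and the grasp point (between the pads) lies 159 mm ahead of it; z points along the fingers, y is the direction in which the jaws open and shut (so a half turn about z gives the same grasp; the last joint's range is limited). The gripper opens to 92 mm and grips with 3 to 60 N. Pads are 19 mm wide; open, the fingers measure 130 mm over their backs; the gripper's body (75 mm by 190 mm) begins 47 mm behind the grasp point.
Start: joints at [-1.445, 0.434, 0.025, 1.573, -0.012, 1.134, -0.075], TCP at [0.142, 0.609, 0.405] pointing down, gripper open.
Joint ranges: [-2.62, 2.62], [-0.44, 2.09], [-1.27, 1.32], [0.08, 2.57], [-1.32, 4.46], [0.12, 2], [-2.74, 2.74]. Speed limits (rad/s): [2.22, 2.22, 3.01, 3.01, 3.14, 3.14, 3.14].

## Interface

Orientations are given as a rotation vector (axis times angle).
In Python, from cell import arm gives the robot as it stands. The module is installed in compiled form; this text tells all that it offers.
- The arm moves only by the tool move_arm, never from a script. Its argument "steps" is a list of rows, each a list of 4 numbers: the shift along the tool's x, y, z in mm, then the turn about the tool's z in rad. In form: [[x, y, z, twist], ...]. A call has 1 to 20 rows; each row is the pose to reach, as a shift and turn from the pose commanded when the call began, along the tool's axes at that moment; what a row does not reach only later rows make up. A row lasts 1/8 s, in which the tool goes at most 62.5 mm and 10.7 degrees, less where a joint would pass 70% of its speed; a pose out of reach is approached as far as the arm can. A call with a gripper value outside its range is refused whole. "grip" is the finger opening in mm, from 0 to 91.8, set as the call begins (left out, the last holds). The fingers move at their own pace and stop on an object; "grip_force" is the grip in N (left out, the last holds). Time passes only in rows, so rows that repeat a pose let the fingers close. It gives the time, the measured TCP pose, the force and the opening at its end, in the units of the state.
- arm.observe(): the state, without advancing time (a new reading comes with each control period).
- arm.get_image(name): name is "side" or "top"; returns the picture (384x512x3 uint8, red, green, blue); there is no depth.
- arm.camera_info(name): a dict with "mtx" (3x3 intrinsics, pixels), "dist_coeffs" ([k1, k2, p1, p2, k3] as OpenCV has them; the pictures are not rectified), "pose" (4x4, takes a point from camera to world coordinates). Camera axes: x right, y down, z forward; pixel columns grow to the right and rows downward; lengths in m; the calibration is good to about 2 mm. A picture is of the moment at which its call begins. camera_info takes no time and is no camera call.
- arm.sign_off(): hands the job in, once; it reports no verdict.
The state is a dict: "clock": time; "joints": joint angles; "dq": joint speeds; "joint_efforts": joint torques, N m; "position": TCP position; "ee_rot": TCP orientation; "force": force on the tool from outside, world axes, zero at the start; "ft_torque": the same for the moment, N m; "width": opening from 0.0 (shut) to 1.0 (fully open).
Only numpy, scipy, OpenCV 4.12 (cv2) and the standard library are available. Lean on these libraries where they do the work, as an engineer would, in place of code of your own. Each camera call takes 0.05 s, during which the arm holds its last target.

## Working session

There is one attempt and no reset: what is moved stays moved. The work goes in short steps, Python scripts to look and compute and a tool call to move; the robot and the scene stay as the last step left them, time stands still between calls to the robot, and variables do not carry over. Pictures are saved under pics/ and viewed, and the job is handed in when it is done.

Besides the shell and the picture viewer there is one more tool, called as name(argument=value, ...), one argument or row to a line, values as JSON. move_arm: Moves the arm, as the interface text tells. Its arguments: {"type":"object","properties":{"steps":{"type":"array"},"grip":{"type":"number"},"grip_force":{"type":"number"}},"required":["steps"]}

```bash
mkdir -p pics; ls; cat > h.py <<'E'
import numpy as np, cv2
from cell import arm
from scipy.spatial.transform import Rotation as R
def snap(name,fn,crop=None,scale=1):
    im=arm.get_image(name); cv2.imwrite('pics/raw_'+fn,im[:,:,::-1])
    if crop: x0,y0,x1,y1=crop; im=im[y0:y1,x0:x1]
    if scale!=1: im=cv2.resize(im,None,fx=scale,fy=scale,interpolation=cv2.INTER_CUBIC)
    cv2.imwrite('pics/'+fn,im[:,:,::-1]); return im
def proj(name,P):
    c=arm.camera_info(name); T=np.linalg.inv(np.array(c['pose'])); P=np.atleast_2d(P)
    p,_=cv2.projectPoints(P.astype(float),cv2.Rodrigues(T[:3,:3])[0],T[:3,3],np.array(c['mtx'],float),np.array(c['dist_coeffs'],float))
    return p[:,0]
def ray(name,uv):
    c=arm.camera_info(name);T=np.array(c['pose'])
    n=cv2.undistortPoints(np.array([[uv]],float),np.array(c['mtx'],float),np.array(c['dist_coeffs'],float))[0,0]
    d=T[:3,:3]@np.array([n[0],n[1],1]); return T[:3,3],d/np.linalg.norm(d)
def onplane(name,uv,z):
    o,d=ray(name,uv); return o+d*(z-o[2])/d[2]
E
python3 - <<'E'
from h import *
s=arm.observe()
for k,v in s.items(): print(k,np.round(v,4))
for n in('side','top'):
    c=arm.camera_info(n); print(n,np.round(c['mtx'],1).tolist(),np.round(c['dist_coeffs'],4),np.round(c['pose'],3).tolist())
    snap(n,n+'0.png',scale=1.5)
E
```

```text
pics
clock 0.0
joints [-1.4446  0.4352  0.025   1.5741 -0.0116  1.134  -0.0751]
dq [-0.0005  0.0004  0.0007  0.0002 -0.0009 -0.0019  0.0007]
joint_efforts [ 1.00000e-04 -6.67866e+01  9.85400e-01 -3.14453e+01 -6.04000e-02
  4.28000e-02  2.00000e-04]
position [0.1417 0.6085 0.4039]
ee_rot [-3.586e-01 -3.121e+00  2.400e-03]
force [0.593  1.1342 0.9691]
ft_torque [-0.0192  0.0481 -0.0022]
width 1.0015
side [[436.4, 0.0, 265.6], [0.0, 436.4, 197.1], [0.0, 0.0, 1.0]] [0.0583 0.     0.     0.     0.    ] [[-0.976, -0.177, 0.13, 0.392], [-0.219, 0.737, -0.64, 0.897], [0.017, -0.653, -0.757, 1.231], [0.0, 0.0, 0.0, 1.0]]
top [[394.0, 0.0, 255.5], [0.0, 394.0, 190.0], [0.0, 0.0, 1.0]] [0.0362 0.     0.     0.     0.    ] [[-0.005, -0.99, 0.141, 0.409], [-1.0, 0.006, 0.002, -0.04], [-0.003, -0.141, -0.99, 1.107], [0.0, 0.0, 0.0, 1.0]]
```

View pics/side0.png

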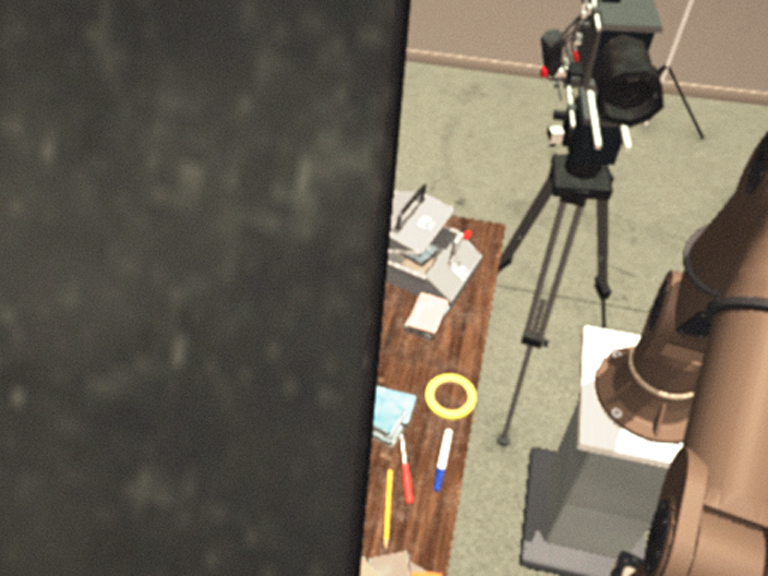

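View pics/top0.png

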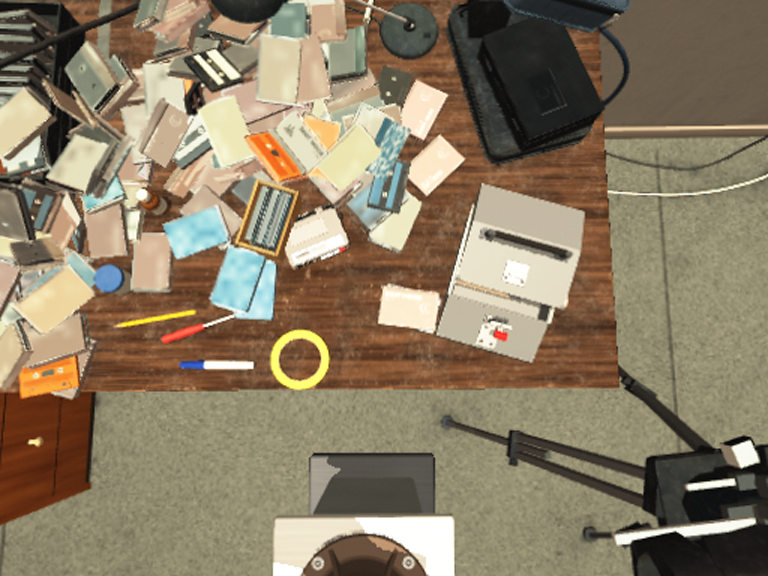

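```bash
python3 - <<'E'
import cv2
a=cv2.imread('pics/raw_top0.png'); b=cv2.imread('pics/raw_side0.png')
cv2.imwrite('pics/t0c.png',cv2.resize(a[115:255,245:405],None,fx=5,fy=5,interpolation=cv2.INTER_CUBIC)[:600*2])
cv2.imwrite('pics/t0c.png',cv2.resize(a[115:245,275:405],None,fx=4.5,fy=4.5,interpolation=cv2.INTER_CUBIC))
cv2.imwrite('pics/s0c.png',cv2.resize(b[115:235,250:340],None,fx=5,fy=5,interpolation=cv2.INTER_CUBIC))
E
```

```text
(no output)
```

View pics/t0c.png

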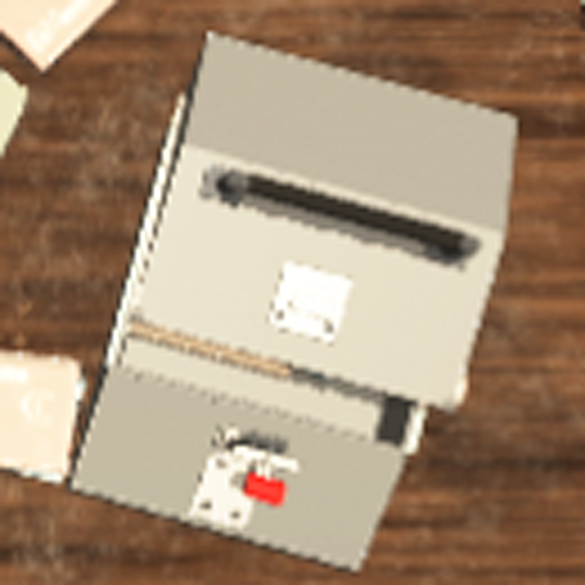

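View pics/s0c.png

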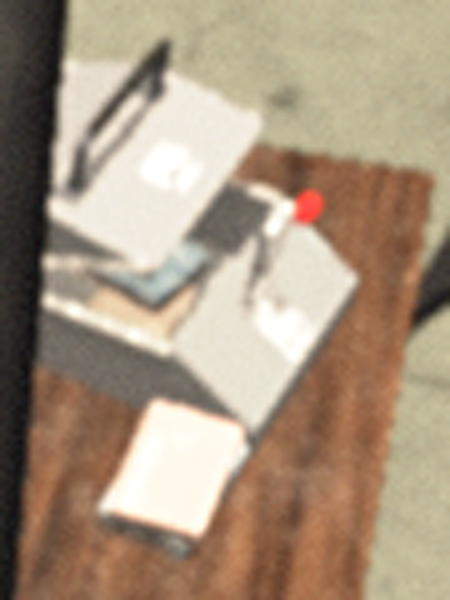

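```bash
python3 - <<'E'
from h import *
t=lambda u,v:(275+u/4.5-.0,115+v/4.5)
s=lambda u,v:(250+u/5,115+v/5)
def tri(a,b):
    o1,d1=ray('top',a);o2,d2=ray('side',b)
    A=np.array([d1,-d2]).T; x=np.linalg.lstsq(A,o2-o1,rcond=None)[0]
    p,q=o1+d1*x[0],o2+d2*x[1]; return (p+q)/2*1e3,np.linalg.norm(p-q)*1e3
for nm,a,b in [('FL',(71,490),(255,430)),('FR',(362,571),(357,278)),('pull',(265,488),(309,208)),('hl',(240,183),(78,180)),('hr',(460,243),(160,52)),
 ('lidFL',(120,325),(145,268)),('lidFR',(452,408),(262,125)),('plate',(312,300),(172,165)),('lwrplate',(222,490),(280,325))]:
    p,e=tri(t(*a),s(*b)); print(nm,p.round(1),round(e,1))
for z in(0,.01,.02): 
    a,b=onplane('top',t(71,490),z),onplane('top',t(362,571),z); print(z,a,b,np.linalg.norm(a-b),np.arctan2(*(a-b)[:2]))
E
```

```text
FL [ 469.9 -133.7   24.8] 1.8
FR [ 419.7 -309.4   19.3] 0.4
pull [ 460.3 -223.9  165.7] 2.9
hl [ 625.2 -216.2  163.5] 4.0
hr [ 586.3 -321.8  201.2] 0.7
lidFL [ 556.2 -150.8  152.9] 9.7
lidFR [ 507.4 -332.7  138. ] 1.7
plate [ 563.1 -254.5  156.4] 1.5
lwrplate [ 467.9 -221.9   44.9] 1.0
0 [ 0.47033894 -0.13581732  0.        ] [ 0.41969954 -0.31417478  0.        ] 0.18540693205404726 0.27664078640181167
0.01 [ 0.46978802 -0.13494887  0.01      ] [ 0.41960599 -0.3116954   0.01      ] 0.1837323368136862 0.2766407864018115
0.02 [ 0.4692371  -0.13408042  0.02      ] [ 0.41951245 -0.30921602  0.02      ] 0.18205774157332508 0.2766407864018117
```

```bash
python3 - <<'E'
import cv2
a=cv2.imread('pics/raw_top0.png'); b=cv2.imread('pics/raw_side0.png')
def g(im,x0,y0,x1,y1,s,fn):
    c=cv2.resize(im[y0:y1,x0:x1],None,fx=s,fy=s,interpolation=cv2.INTER_CUBIC)
    for x in range(x0,x1,5): cv2.putText(c,str(x),((x-x0)*s,8),0,.3,(0,0,255),1); cv2.line(c,((x-x0)*s,0),((x-x0)*s,c.shape[0]),(0,255,255) if x%10==0 else (120,120,0),1) if x%10==0 else None
    for y in range(y0,y1,10): cv2.line(c,(0,(y-y0)*s),(c.shape[1],(y-y0)*s),(0,255,255),1); cv2.putText(c,str(y),(0,(y-y0)*s+9),0,.3,(0,0,255),1)
    cv2.imwrite('pics/'+fn,c)
g(a,285,195,375,245,8,'t0d.png'); g(a,300,118,395,210,8-2,'t0e.png'); g(b,255,115,330,205,6,'s0d.png')
g(b,295,145,330,195,12,'s0e.png')
E
```

```text
(no output)
```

View pics/t0d.png

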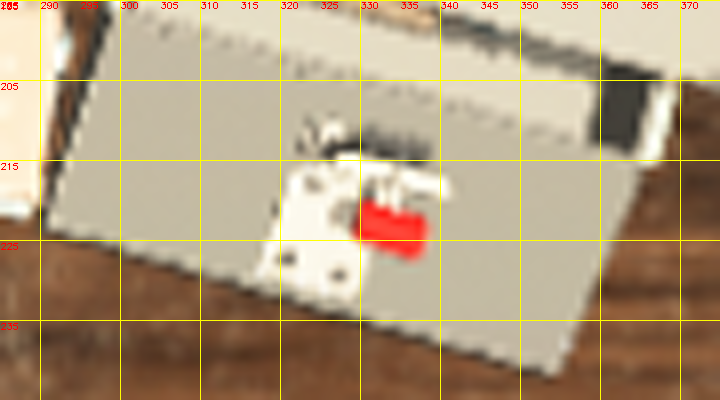

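View pics/t0e.png

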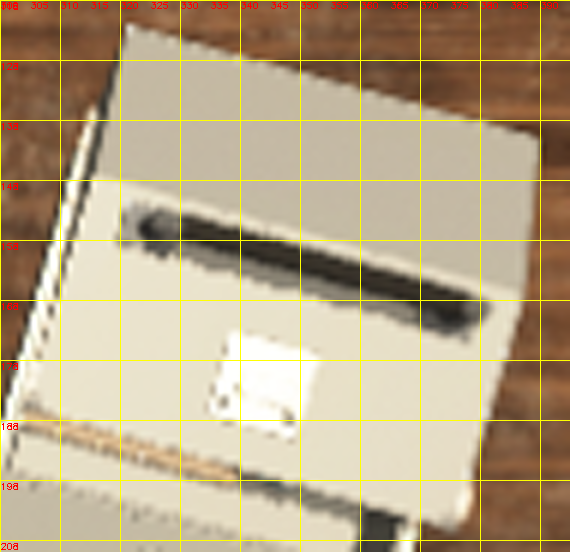

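View pics/s0d.png

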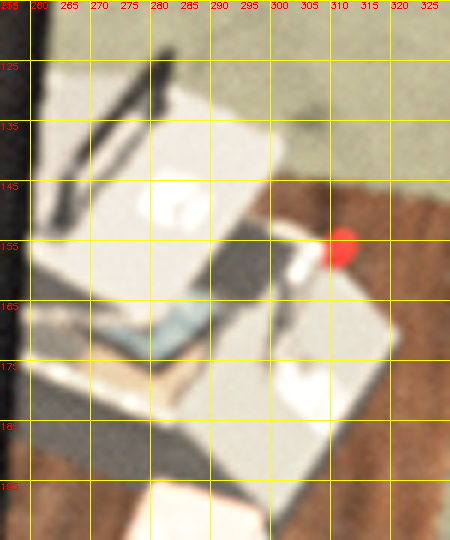

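View pics/s0e.png

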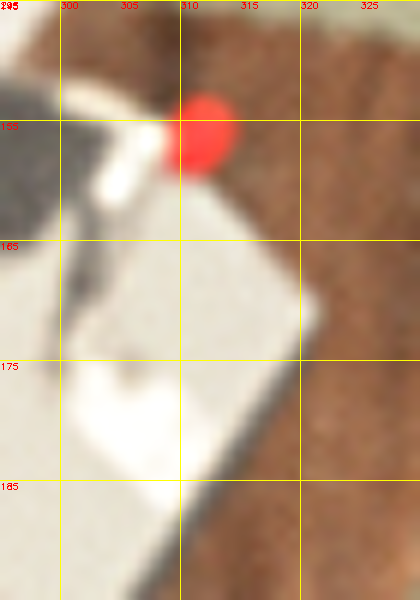

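```bash
cat > fit.py <<'E'
from h import *
from scipy.optimize import least_squares
c35,s35=np.cos(np.radians(35)),np.sin(np.radians(35))
def lidrot(p,a):
    dx,dz=p[0]-130,p[2]-80
    return np.array([130+dx*np.cos(a)+dz*np.sin(a),p[1],80+dz*np.cos(a)-dx*np.sin(a)])
def case2w(p,q):
    cy,sy=np.cos(q[2]),np.sin(q[2]); return np.array([q[0]+cy*p[0]-sy*p[1],q[1]+sy*p[0]+cy*p[1],p[2]])
def pts(q):
    z0,a,zr=q[3:6]
    sx=lambda z:-108+(z-z0)/s35*c35
    hx=-108+((166-z0)*c35-52)/s35
    D={'FL':[-108,90,z0],'FR':[-108,-90,z0]}
    L={'BL':[130,90,138],'BR':[130,-90,138],'RL':[sx(138),90,138],'RR':[sx(138),-90,138],'LL':[sx(zr),90,zr],'LR':[sx(zr),-90,zr],'HL':[hx,53,166],'HR':[hx,-53,166]}
    for k,v in L.items(): D[k]=lidrot(np.array(v,float),a)
    return {k:case2w(np.array(v),q) for k,v in D.items()}
obs={'top':{'FL':(291,223.75),'FR':(354.1,242),'BL':(321.2,122.2),'BR':(390,140.8),'RL':(315.3,147.7),'RR':(386.7,166.7),'LL':(303.3,185.5),'LR':(377,205.8),'HL':(325,155.5),'HR':(375.8,170)},
'side':{'FL':(299.2,197.8),'FR':(321.3,170.5),'LL':(278.3,168.7),'LR':(302.2,139.7),'HL':(265.3,153),'HR':(283.3,125)}}
if __name__=='__main__':
    def res(q):
        P=pts(q); r=[]
        for cam,o in obs.items():
            pr=proj(cam,np.array([P[k] for k in o])/1e3)
            off=q[6:8] if cam=='side' else [0,0]
            r.append((pr-np.array(list(o.values()))-off).ravel())
        return np.concatenate(r+[q[6:8]*.3])
    f=least_squares(res,[548,-251,-.277,22,.4,80,0,0],loss='soft_l1')
    print(np.round(f.x,3))
    r=res(f.x)[:-2].reshape(-1,2); 
    for k,v in zip([c+k for c,o in obs.items() for k in o],r): print(k,v.round(1))
    np.save('q.npy',f.x)
E
python3 fit.py
```

```text
[ 5.47845e+02 -2.47716e+02 -2.87000e-01  3.10470e+01  4.66000e-01
  8.08310e+01  1.75000e+00 -1.33700e+00]
topFL [-1.1 -0.3]
topFR [0.2 0.1]
topBL [-0.4 -0.3]
topBR [-0.3 -0.1]
topRL [-0.1 -1.6]
topRR [ 0.9 -0.6]
topLL [ 0.6 -0.1]
topLR [-1.  0.]
topHL [5.2 3. ]
topHR [-0.5  1. ]
sideFL [0.3 4.1]
sideFR [-1.2  0.4]
sideLL [0.9 0. ]
sideLR [-0.3 -1.1]
sideHL [  2.8 -10.5]
sideHR [-1.   0.2]
```

```bash
sed -i "s/'HL':(325,155.5)/'HL':(330,157.5)/; s/'HL':(265.3,153)/'HL':(268.5,142)/; s/'FL':(299.2,197.8)/'FL':(300.8,200.5)/" fit.py; python3 fit.py
python3 - <<'E'
from fit import *
q=np.load('q.npy')
# overlay
P=pts(q)
import cv2
for cam,(x0,y0,x1,y1) in {'top':(280,110,400,250),'side':(250,105,340,215)}.items():
    im=cv2.imread(f'pics/raw_{cam}0.png'); s=4.2 if cam=='top' else 5.4
    c=cv2.resize(im[y0:y1,x0:x1],None,fx=s,fy=s,interpolation=cv2.INTER_CUBIC)
    pr={k:proj(cam,v/1e3)[0]-(q[6:8] if cam=='side' else 0) for k,v in P.items()}
    for a,b in ['FL FR','BL BR','RL RR','LL LR','HL HR','BL RL','RL LL','BR RR','RR LR']and[x.split() for x in ['FL FR','BL BR','RL RR','LL LR','HL HR','BL RL','RL LL','BR RR','RR LR']]:
        cv2.line(c,*[tuple(int(round(t)) for t in (pr[k]-[x0,y0]+.5)*s) for k in (a,b)],(0,0,255),1)
    cv2.imwrite(f'pics/ov_{cam}.png',c)
E
```

```text
[ 5.47464e+02 -2.48098e+02 -2.85000e-01  3.05340e+01  4.64000e-01
  8.09880e+01  1.10000e+00 -1.02100e+00]
topFL [-0.9 -0. ]
topFR [0.4 0.2]
topBL [-0.4 -0.1]
topBR [-0.2  0. ]
topRL [ 0.1 -1.6]
topRR [ 1.  -0.7]
topLL [ 0.8 -0.2]
topLR [-0.8 -0.2]
topHL [0.3 1.1]
topHR [-0.4  1. ]
sideFL [-0.5  1.1]
sideFR [-0.5  0.1]
sideLL [ 1.5 -0.3]
sideLR [ 0.2 -1.4]
sideHL [0.2 0.2]
sideHR [-0.4 -0.1]
```

View pics/ov_top.png

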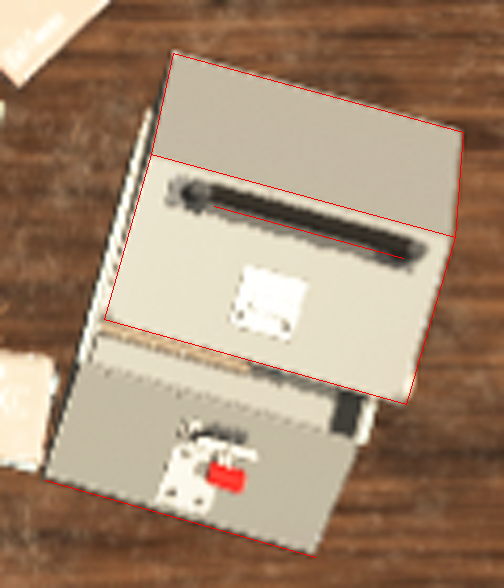

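View pics/ov_side.png

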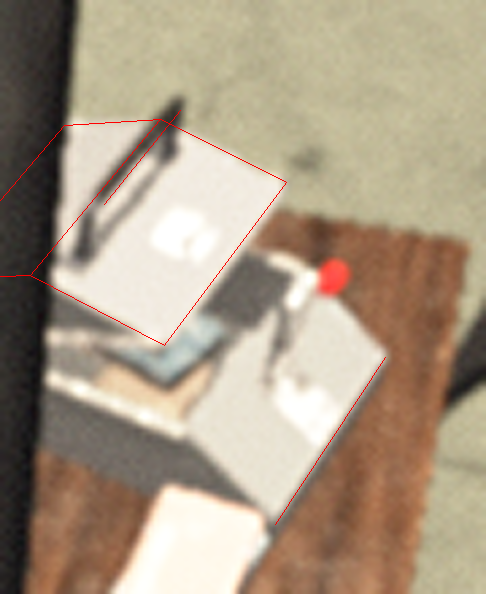

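```bash
cat >> fit.py <<'E'
U=np.array([c35,0,s35]);N=np.array([-s35,0,c35]);Y=np.array([0,1.,0])
def slope(u,n,q,y=0): # u along slope from front edge, n off face -> world mm
    return case2w(np.array([-108,y,q[3]])+U*u+N*n,q)
def loopgeo(pu,pn,r):
    x=np.array([np.cos(r),np.sin(r)]);z=np.array([-np.sin(r),np.cos(r)])
    b=np.array([pu,pn])+67*x; return b,b+18*x+17*z
E
python3 - <<'E'
from fit import *
q=np.load('q.npy')
ob=[('top','p',(333.9,223.9)),('side','p',(312,156.25)),('top','b',(334.3,216.8)),('side','b',(305.7,158.75))]
def res(v):
    b,p=loopgeo(v[0],v[1],v[2]); out=[]
    for c,k,uv in ob:
        w=slope(*(b if k=='b' else p),q,y=v[3]); out.append(proj(c,w/1e3)[0]-(q[6:8] if c=='side' else 0)-uv)
    return np.concatenate(out)
for r0 in(.5,1.2,1.9):
    f=least_squares(res,[50,15,r0,0]); print(f.cost,f.x.round(2),res(f.x).round(1))
b,p=loopgeo(*f.x[:3]); print('bar',b,'pull',p, slope(*p,q).round(1))
# pixel prediction of pivot for sp candidates
for sp in (40,45,50,55,60): print(sp,proj('top',slope(sp,11,q)/1e3).round(1),proj('side',slope(sp,11,q)/1e3).round(1)-q[6:8])
E
```

```text
1.3650342083876528 [65.94 24.91  1.04 -0.17] [-0.1  0.4 -1.3  0.3  0.1  0.6 -0.2 -0.6]
1.3650342084620806 [65.94 24.91  1.04 -0.17] [-0.1  0.4 -1.3  0.3  0.1  0.6 -0.2 -0.6]
1.3650342084089264 [65.94 24.91  1.04 -0.17] [-0.1  0.4 -1.3  0.3  0.1  0.6 -0.2 -0.6]
bar [99.98915858 82.61139624] pull [ 94.49714267 106.75342932] [ 459.4 -222.3  172.2]
40 [[326.7 222.8]] [[305.20029843 177.12058593]]
45 [[327.3 221.3]] [[304.30029843 176.22058593]]
50 [[327.8 219.7]] [[303.40029843 175.22058593]]
55 [[328.4 218.1]] [[302.40029843 174.32058593]]
60 [[329.  216.6]] [[301.50029843 173.42058593]]
```

```bash
python3 - <<'E'
from fit import *
q=np.load('q.npy')
# keeper plate u on lid face
a=q[4]
def lidface(u,n): 
    p=np.array([-108,0,q[3]])+U*u+N*n; return case2w(lidrot(p,a),q)
for u in(100,110,120,125,130,140,150): print(u,proj('top',lidface(u,0)/1e3).round(1),(proj('side',lidface(u,0)/1e3)-q[6:8]).round(1))
for sp in (50,55,60,65):
  for t in (1.8,2.0,2.2,2.4,2.6):
    e=np.array([sp,11])+52*np.array([np.cos(np.pi-t),np.sin(np.pi-t)])
    k=np.radians(205)-t
    pin=np.array([sp,11])+10*np.array([np.cos(k),np.sin(k)])
    print(sp,t,'end',proj('top',slope(*e,q)/1e3).round(1)[0],(proj('side',slope(*e,q)/1e3)-q[6:8]).round(1)[0],'pin',pin.round(1))
E
```

```text
100 [[341.3 190.7]] [[288.5 151.3]]
110 [[342.5 186.7]] [[286.1 150.1]]
120 [[343.6 182.8]] [[283.7 148.8]]
125 [[344.2 180.8]] [[282.5 148.2]]
130 [[344.8 178.8]] [[281.3 147.6]]
140 [[345.9 174.8]] [[278.8 146.4]]
150 [[347.  170.9]] [[276.4 145.1]]
50 1.8 end [329.3 225.9] [309.4 167.9] pin [47.9 20.8]
50 2.0 end [330.6 222. ] [306.9 166.3] pin [49.9 21. ]
50 2.2 end [331.7 218. ] [304.4 165.2] pin [51.9 20.8]
50 2.4 end [332.6 214. ] [301.8 164.4] pin [53.8 20.2]
50 2.6 end [333.3 210.4] [299.2 164.1] pin [55.6 19.3]
55 1.8 end [330.  224.2] [308.4 166.9] pin [52.9 20.8]
55 2.0 end [331.2 220.3] [306.  165.4] pin [54.9 21. ]
55 2.2 end [332.3 216.3] [303.4 164.2] pin [56.9 20.8]
55 2.4 end [333.2 212.4] [300.8 163.4] pin [58.8 20.2]
55 2.6 end [334.  208.7] [298.3 163.1] pin [60.6 19.3]
60 1.8 end [330.6 222.6] [307.5 166. ] pin [57.9 20.8]
60 2.0 end [331.8 218.7] [305.  164.4] pin [59.9 21. ]
60 2.2 end [332.9 214.6] [302.4 163.2] pin [61.9 20.8]
60 2.4 end [333.9 210.7] [299.8 162.5] pin [63.8 20.2]
60 2.6 end [334.6 207.1] [297.3 162.1] pin [65.6 19.3]
65 1.8 end [331.2 220.9] [306.5 165. ] pin [62.9 20.8]
65 2.0 end [332.4 217. ] [304.1 163.4] pin [64.9 21. ]
65 2.2 end [333.5 213. ] [301.5 162.2] pin [66.9 20.8]
65 2.4 end [334.5 209. ] [298.9 161.5] pin [68.8 20.2]
65 2.6 end [335.2 205.4] [296.4 161.2] pin [70.6 19.3]
```

```bash
cat >> fit.py <<'E'
q=np.load('q.npy')
def toolR(): return R.from_rotvec(arm.observe()['ee_rot']).as_matrix()
def w2c(p):  # world mm -> case mm
    d=np.array(p,float)-[q[0],q[1],0]; cy,sy=np.cos(q[2]),np.sin(q[2]); return np.array([cy*d[0]+sy*d[1],-sy*d[0]+cy*d[1],d[2]])
def tip(off=178):
    s=arm.observe(); return np.array(s['position'])*1e3+toolR()[:,2]*off
def rel(targets,off=178,cmdp=None): # case-mm targets for tip -> shifts in tool axes
    s=arm.observe();M=toolR();t0=tip(off)
    for c in targets:
        w=case2w(np.array(c,float),q); print(c,'->',(M.T@(w-t0)).round(1))
def st():
    s=arm.observe(); print('t',round(s['clock'],2),'F',np.round(s['force'],1),'w',round(s['width'],3),'tip case',w2c(tip()).round(1),'u,n',un(w2c(tip())),'yaw err', round(yawerr(),3), 'tilt',toolR()[:,2].round(3))
def un(c):
    d=np.array(c)-[-108,0,q[3]]; return (round(d@U,1),round(d@N,1))
def yawerr():
    y=toolR()[:,1]; a=np.arctan2(-y[0],y[1])-q[2]; return (a+np.pi/2)%np.pi-np.pi/2
E
python3 - <<'E'
from fit import *
st(); print(toolR().round(3)); 
h=lidrot(np.array([-108+((166-q[3])*c35-52)/s35,0,166.]),q[4]); print('handle',h)
rel([[h[0],0,300],[h[0],0,h[2]+15]])
o=np.array(arm.observe()['position'])
for w in([.25,.5,.45],[.42,.25,.48],[.45,0.,.48],[.57,-.26,.48]): print(w,(toolR().T@(np.array(w)-o)*1e3).round(0))
E
```

```text
t 0.1 F [0.3 0.5 0. ] w 1.0 tip case [-630.4  707.5  226. ] u,n (np.float64(-315.8), np.float64(459.8)) yaw err 0.056 tilt [-0.    -0.001 -1.   ]
[[-0.974  0.227 -0.   ]
 [ 0.227  0.974 -0.001]
 [-0.    -0.001 -1.   ]]
handle [ 47.55806097   0.         217.39227263]
[np.float64(47.558060974978964), 0, 300] -> [-636.9 -744.8  -72.8]
[np.float64(47.558060974978964), 0, np.float64(232.3922726266938)] -> [-636.9 -744.7   -5.2]
[0.25, 0.5, 0.45] [-130.  -81.  -46.]
[0.42, 0.25, 0.48] [-352. -286.  -76.]
[0.45, 0.0, 0.48] [-438. -523.  -75.]
[0.57, -0.26, 0.48] [-614. -749.  -75.]
```

move_arm(
  steps=[
    [-40,-25,-20,0.01],
    [-85,-60,-45,0.02],
    [-130,-95,-75,0.03],
    [-175,-135,-75,0.04],
    [-220,-175,-75,0.05],
    [-265,-215,-75,0.056],
    [-310,-255,-75,0.056],
    [-350,-300,-75,0.056],
    [-375,-350,-75,0.056],
    [-395,-400,-75,0.056],
    [-415,-450,-75,0.056],
    [-440,-505,-75,0.056],
    [-470,-550,-75,0.056],
    [-505,-595,-75,0.056],
    [-540,-635,-75,0.056],
    [-575,-675,-75,0.056],
    [-605,-710,-75,0.056],
    [-637,-745,-73,0.056],
    [-637,-745,-73,0.056],
  ],
  grip=0,
  grip_force=20,
)

```text
clock: 2.48
position: [0.5933, -0.2647, 0.4763]
ee_rot: [-0.452, -3.107, 0.004]
force: [-0.4, -0.4, 0.3]
width: 0.002
```

```bash
python3 - <<'E'
from fit import *
st()
a=snap('top','top1.png',crop=(260,90,420,260),scale=3.5); snap('side','side1.png',crop=(250,60,380,230),scale=3.5)
h=lidrot(np.array([-108+((166-q[3])*c35-52)/s35,0,166.]),q[4]); rel([[h[0],0,h[2]+8]])
for a in (q[4],.4,.3,.2,.1,.05,0,-.02):
    h=lidrot(np.array([-108+((166-q[3])*c35-52)/s35,0,166.]),a); print(a); rel([h+[0,0,5.5]])
E
```

```text
t 2.48 F [-0.4 -0.4  0.3] w 0.002 tip case [ 48.3  -3.5 298.3] u,n (np.float64(281.6), np.float64(129.6)) yaw err -0.004 tilt [-0.002 -0.002 -1.   ]
[np.float64(47.558060974978964), 0, np.float64(225.3922726266938)] -> [-0.4  0.  73.5]
0.46378244734279905
[ 47.55806097   0.         222.89227263] -> [-0.4  0.  76. ]
0.4
[ 38.96842445   0.         217.35811367] -> [ 8.1  0.  81.6]
0.3
[ 26.25935716   0.         207.61137912] -> [20.8  0.  91.3]
0.2
[ 14.58683208   0.         196.64454803] -> [ 32.5   0.  102.3]
0.1
[  4.06747722   0.         184.56719736] -> [ 43.    0.  114.4]
0.05
[ -0.72643615   0.         178.14938629] -> [ 47.8   0.  120.8]
0
[ -5.1936015   0.        171.5      ] -> [ 52.2   0.  127.5]
-0.02
[ -6.88644902   0.         168.7791088 ] -> [ 53.9   0.  130.2]
```

View pics/top1.png

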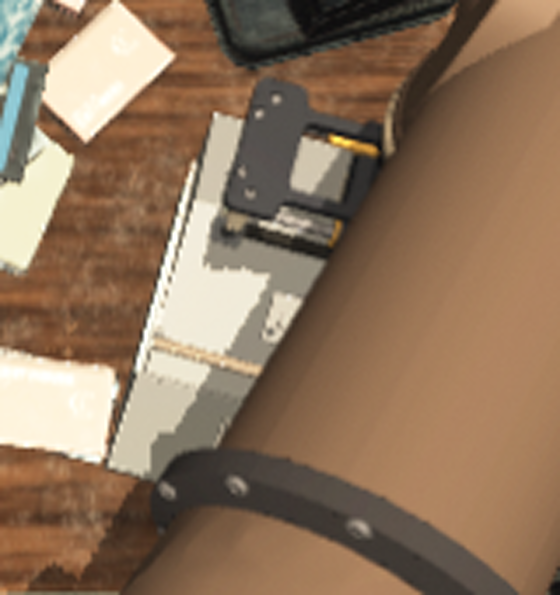

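View pics/side1.png

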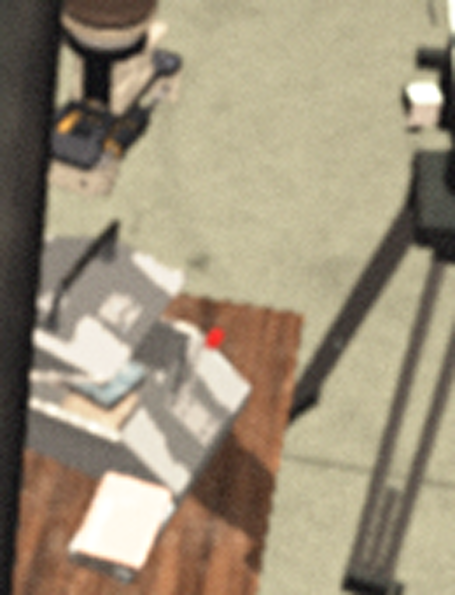

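move_arm(
  steps=[
    [0,0,40,0],
    [0,0,68,0],
    [4,0,78,0],
    [8,0,82,0],
    [15,0,87,0],
    [21,0,92,0],
    [27,0,97,0],
    [32,0,103,0],
    [37,0,109,0],
    [42,0,114,0],
    [46,0,119,0],
    [49,0,122,0],
    [51,0,125,0],
    [52,0,127,0],
    [52,0,127,0],
  ],
)

```text
clock: 4.45
position: [0.5432, -0.2467, 0.3506]
ee_rot: [-0.446, -3.11, -0.0]
force: [0.4, -0.7, 0.5]
width: 0.004
```

```bash
python3 - <<'E'
from fit import *
st()
a=snap('top','top2.png',crop=(260,90,420,260),scale=3.5); snap('side','side2.png',crop=(250,80,350,210),scale=4.5)
st()
E
```

```text
t 4.45 F [ 0.4 -0.7  0.5] w 0.004 tip case [-4.500e+00  1.000e-01  1.726e+02] u,n (np.float64(166.3), np.float64(57.0)) yaw err 0.0 tilt [-0.  0. -1.]
t 4.55 F [ 0.5 -0.1 -0.5] w 0.007 tip case [-4.300e+00  1.000e-01  1.728e+02] u,n (np.float64(166.6), np.float64(57.1)) yaw err 0.0 tilt [ 0. -0. -1.]
```

View pics/side2.png

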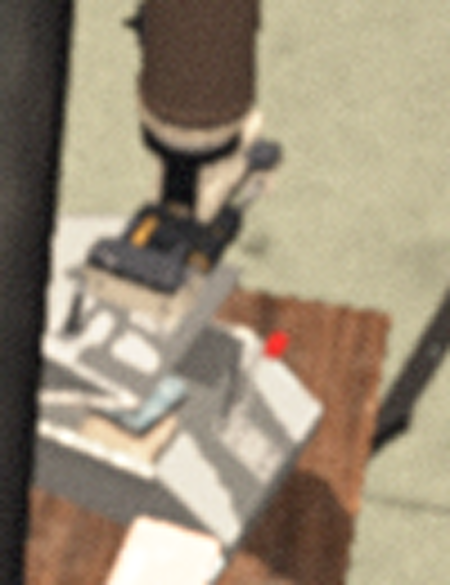

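View pics/top2.png

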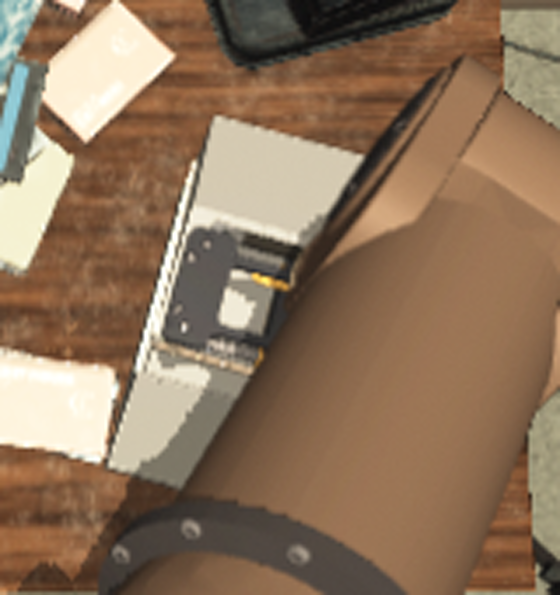

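```bash
python3 - <<'E'
import cv2
b=cv2.imread('pics/raw_side2.png')
cv2.imwrite('pics/s2c.png',cv2.resize(b[115:205,250:330],None,fx=6.5,fy=6.5,interpolation=cv2.INTER_CUBIC))
E
```

```text
(no output)
```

View pics/s2c.png

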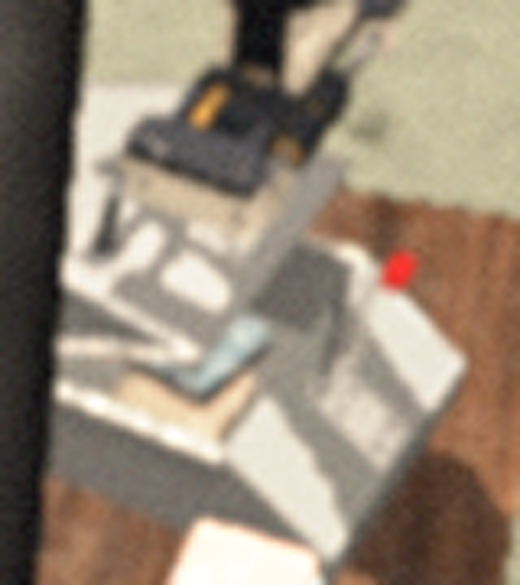

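```bash
python3 - <<'E'
from fit import *
for a in (.46,.4,.35,.3,.25,.2,.1,0):
    q2=q.copy(); q2[4]=a; P=pts(q2)
    print(a,{k:(proj('side',P[k]/1e3)[0]-q[6:8]).round(1).tolist() for k in('LL','LR','HL','RL')},{k:(proj('top',P[k]/1e3)[0]).round(1).tolist() for k in('LL','HL','RL','BL')})
E
```

```text
0.46 {'LL': [279.9, 168.5], 'LR': [302.5, 138.4], 'HL': [268.9, 142.4], 'RL': [255.2, 155.5]} {'LL': [304.1, 185.5], 'HL': [330.3, 158.8], 'RL': [315.3, 146.3], 'BL': [320.8, 122.2]}
0.4 {'LL': [280.8, 170.8], 'LR': [303.3, 140.6], 'HL': [270.9, 144.3], 'RL': [256.5, 156.7]} {'LL': [303.2, 187.7], 'HL': [329.0, 162.6], 'RL': [314.6, 148.6], 'BL': [320.6, 123.1]}
0.35 {'LL': [281.5, 172.7], 'LR': [303.9, 142.5], 'HL': [272.5, 146.0], 'RL': [257.6, 157.7]} {'LL': [302.5, 189.3], 'HL': [327.9, 165.6], 'RL': [314.0, 150.5], 'BL': [320.3, 124.0]}
0.3 {'LL': [282.1, 174.5], 'LR': [304.4, 144.3], 'HL': [274.0, 147.6], 'RL': [258.6, 158.8]} {'LL': [301.9, 190.8], 'HL': [326.8, 168.6], 'RL': [313.3, 152.4], 'BL': [320.1, 124.9]}
0.25 {'LL': [282.6, 176.3], 'LR': [304.7, 146.1], 'HL': [275.5, 149.4], 'RL': [259.6, 159.8]} {'LL': [301.3, 192.1], 'HL': [325.8, 171.4], 'RL': [312.7, 154.2], 'BL': [319.9, 125.8]}
0.2 {'LL': [282.9, 178.1], 'LR': [305.0, 147.9], 'HL': [276.9, 151.1], 'RL': [260.5, 160.9]} {'LL': [300.7, 193.2], 'HL': [324.7, 174.2], 'RL': [312.1, 156.0], 'BL': [319.7, 126.8]}
0.1 {'LL': [283.3, 181.5], 'LR': [305.2, 151.3], 'HL': [279.4, 154.7], 'RL': [262.2, 163.2]} {'LL': [299.8, 195.0], 'HL': [322.8, 179.3], 'RL': [311.0, 159.3], 'BL': [319.1, 128.8]}
0 {'LL': [283.3, 184.8], 'LR': [305.1, 154.6], 'HL': [281.6, 158.4], 'RL': [263.7, 165.4]} {'LL': [299.0, 196.2], 'HL': [320.9, 183.8], 'RL': [309.9, 162.3], 'BL': [318.6, 130.9]}
```

move_arm(
  steps=[
    [0,0,-30,0],
    [0,0,-70,0],
    [-50,0,-90,0],
    [-110,0,-90,0],
    [-170,0,-90,0],
    [-170,0,-90,0],
  ],
)

```text
clock: 5.3
position: [0.71, -0.2942, 0.4368]
ee_rot: [-0.442, -3.108, 0.001]
force: [-0.5, 0.4, -0.8]
width: 0.01
```

```bash
python3 - <<'E'
from fit import *
st()
snap('top','top3.png',crop=(280,90,420,250),scale=3.7); snap('side','side3.png',crop=(250,105,340,205),scale=6)
st()
E
```

```text
t 5.3 F [-0.5  0.4 -0.8] w 0.01 tip case [168.5   1.3 258.8] u,n (np.float64(357.4), np.float64(28.4)) yaw err 0.003 tilt [-0.003 -0.    -1.   ]
t 5.4 F [-0.6  0.8  0.7] w 0.006 tip case [165.5  -0.3 261.5] u,n (np.float64(356.5), np.float64(32.3)) yaw err 0.0 tilt [-0.002 -0.    -1.   ]
```

View pics/side3.png

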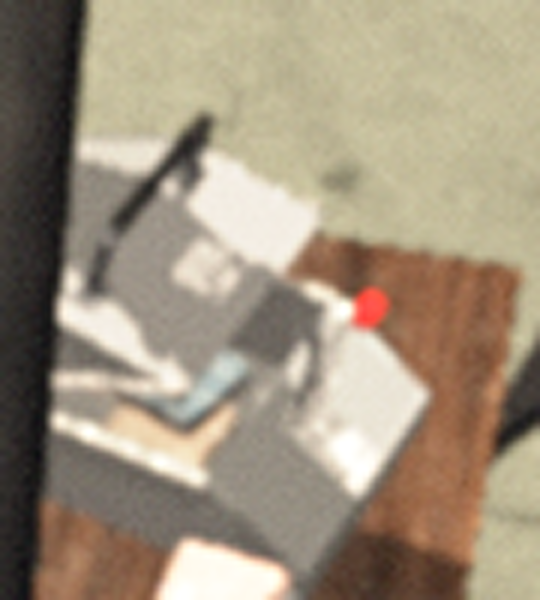

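View pics/top3.png

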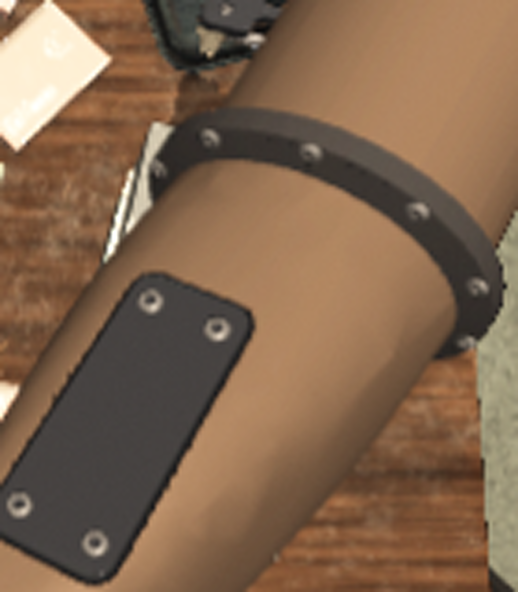

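```bash
python3 - <<'E'
from fit import *
rel([[80,0,262],[76,0,206]])
for a in (.464,.4,.35,.3,.25,.2,.15,.1,.05,0,-.03):
    h=lidrot(np.array([-108+((166-q[3])*c35-52)/s35,0,166.]),a); rel([(h+[17,0,-12]).round(1)])
E
```

```text
[80, 0, 262] -> [85.5  0.4 -0.3]
[76, 0, 206] -> [89.4  0.4 55.7]
[ 64.6   0.  205.4] -> [100.8   0.4  56.3]
[ 56.    0.  199.9] -> [109.4   0.4  61.8]
[ 49.5   0.  195.1] -> [115.9   0.4  66.6]
[ 43.3   0.  190.1] -> [122.1   0.4  71.6]
[ 37.3   0.  184.8] -> [128.1   0.4  76.9]
[ 31.6   0.  179.1] -> [133.8   0.4  82.6]
[ 26.2   0.  173.2] -> [139.2   0.4  88.6]
[ 21.1   0.  167.1] -> [144.2   0.4  94.7]
[ 16.3   0.  160.6] -> [149.    0.4 101.2]
[ 11.8   0.  154. ] -> [153.5   0.5 107.8]
[  9.3   0.  149.9] -> [156.    0.5 111.9]
```

move_arm(
  steps=[
    [45,0,0,0],
    [83,0,0,0],
    [84,0,40,0],
    [86,0,56,0],
    [93,0,56,0],
    [101,0,57,0],
    [109,0,62,0],
    [116,0,67,0],
    [122,0,72,0],
    [128,0,77,0],
    [128,0,77,0],
  ],
)

```text
clock: 6.78
position: [0.583, -0.2583, 0.3631]
ee_rot: [-0.446, -3.108, -0.001]
force: [0.7, -0.0, 0.5]
width: 0.005
```

```bash
python3 - <<'E'
from fit import *
st()
snap('side','side4.png',crop=(250,105,340,205),scale=6)
st()
E
```

```text
t 6.78 F [ 0.7 -0.   0.5] w 0.005 tip case [ 36.7   0.2 185.1] u,n (np.float64(207.2), np.float64(43.6)) yaw err 0.0 tilt [-0.001  0.001 -1.   ]
t 6.83 F [ 0.4 -0.2 -0.2] w 0.008 tip case [ 37.    0.3 185.4] u,n (np.float64(207.6), np.float64(43.6)) yaw err 0.0 tilt [-0.001  0.001 -1.   ]
```

View pics/side4.png

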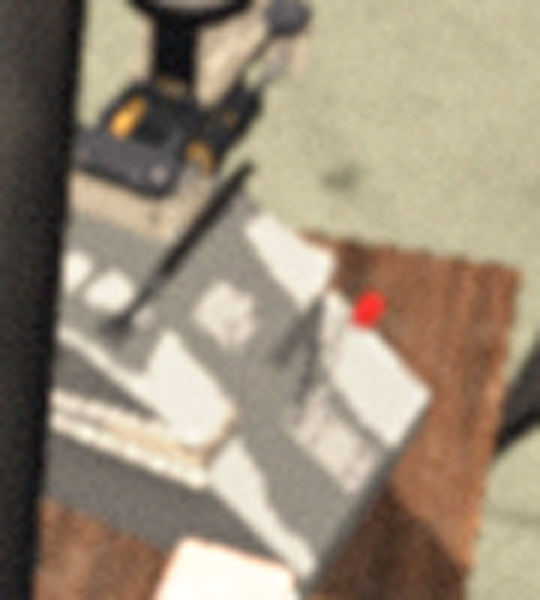

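move_arm(
  steps=[
    [6,0,6,0],
    [11,0,12,0],
    [16,0,18,0],
    [21,0,24,0],
    [25,0,30,0],
    [28,0,33,0],
    [28,0,33,0],
  ],
)

```text
clock: 7.7
position: [0.5638, -0.253, 0.3371]
ee_rot: [0.44, 3.085, -0.01]
force: [28.1, -8.2, 18.4]
width: 0.004
```

```bash
python3 - <<'E'
from fit import *
st()
snap('side','side5.png',crop=(250,105,340,205),scale=6)
st()
E
```

```text
t 7.7 F [28.1 -8.2 18.4] w 0.004 tip case [ 21.6  -0.6 159.2] u,n (np.float64(179.9), np.float64(31.0)) yaw err 0.002 tilt [ 0.024 -0.01  -1.   ]
t 7.75 F [26.3 -9.  17.7] w 0.005 tip case [ 21.6  -0.5 159.2] u,n (np.float64(179.9), np.float64(31.0)) yaw err 0.002 tilt [ 0.024 -0.01  -1.   ]
```

View pics/side5.png

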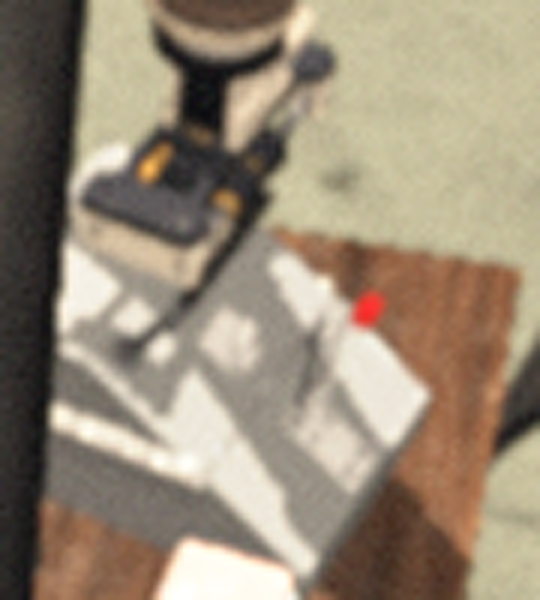

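move_arm(
  steps=[
    [-10,0,-5,0],
    [-20,0,-30,0],
    [-20,0,-60,0],
    [-60,0,-85,0],
    [-120,0,-85,0],
    [-180,0,-85,0],
    [-180,0,-85,0],
  ],
)

```text
clock: 8.62
position: [0.7324, -0.3011, 0.4109]
ee_rot: [-0.442, -3.106, 0.0]
force: [0.2, -0.0, -0.8]
width: 0.004
```

```bash
python3 - <<'E'
from fit import *
st()
snap('side','side6.png',crop=(250,105,340,205),scale=6)
snap('top','top6.png',crop=(280,90,420,250),scale=3.7)
E
```

```text
t 8.62 F [ 0.2 -0.  -0.8] w 0.004 tip case [191.6   1.  232.9] u,n (np.float64(361.5), np.float64(-6.0)) yaw err 0.002 tilt [-0.004  0.001 -1.   ]
```

View pics/side6.png

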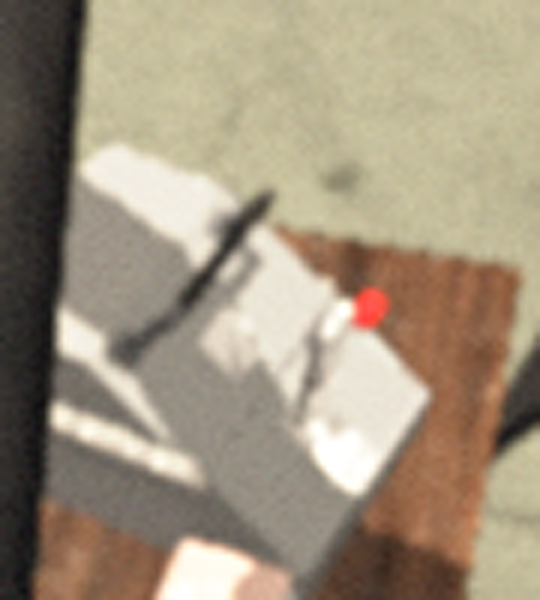

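View pics/top6.png

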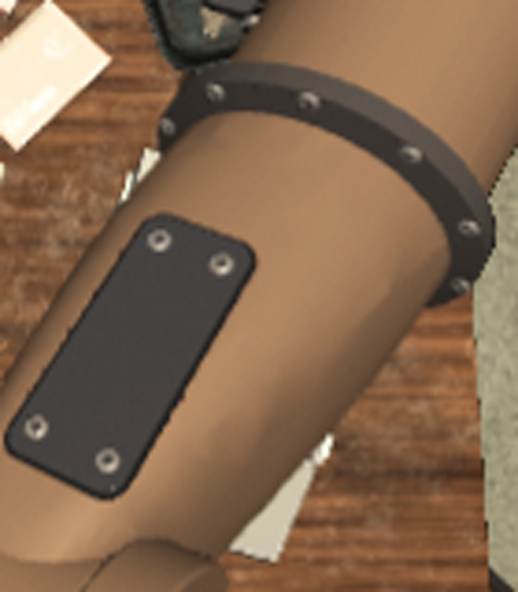

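```bash
cat > ov.py <<'E'
from fit import *
def ov(cam,raw,out,a,x0,y0,x1,y1,s,extra=[],col=(0,0,255)):
    q2=q.copy(); q2[4]=a; P=pts(q2); 
    im=cv2.imread(raw); c=cv2.resize(im[y0:y1,x0:x1],None,fx=s,fy=s,interpolation=cv2.INTER_CUBIC)
    off=q[6:8] if cam=='side' else 0
    f=lambda w:tuple(int(round(t)) for t in (proj(cam,np.array(w)/1e3)[0]-off-[x0,y0]+.5)*s)
    for x in ['FL FR','BL BR','RL RR','LL LR','HL HR','BL RL','RL LL','BR RR','RR LR']:
        k=x.split(); cv2.line(c,f(P[k[0]]),f(P[k[1]]),col,1)
    for (w1,w2,cl) in extra: cv2.line(c,f(w1),f(w2),cl,1)
    cv2.imwrite(out,c)
E
python3 - <<'E'
from ov import *
ov('side','pics/raw_side6.png','pics/ov6.png',0.0,250,105,340,205,6)
ov('side','pics/raw_side6.png','pics/ov6b.png',0.06,250,105,340,205,6)
E
```

```text
(no output)
```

View pics/ov6.png

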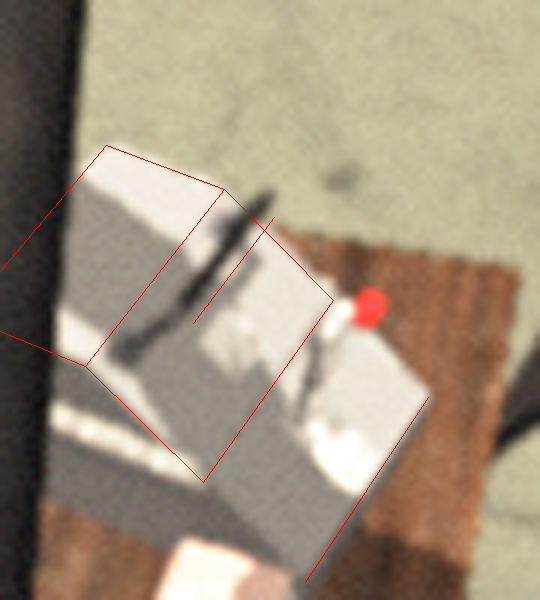

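View pics/ov6b.png

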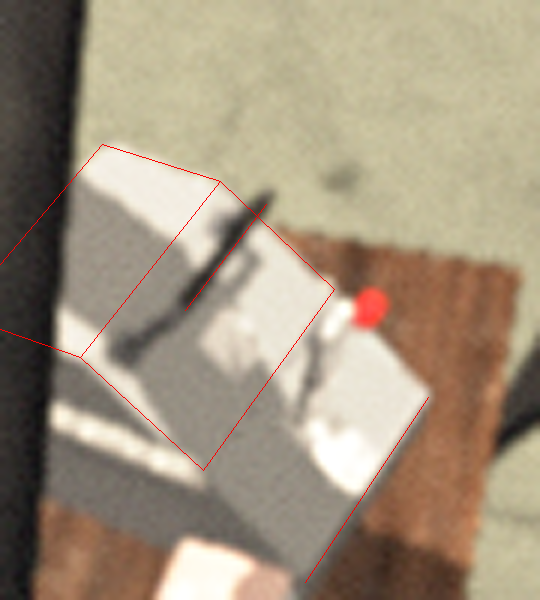

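```bash
python3 - <<'E'
from fit import *
st()
rel([[58,0,234],[58,0,145],[58,0,138]])
E
```

```text
t 8.72 F [ 0.  -0.7 -0. ] w 0.005 tip case [188.7  -0.5 235.7] u,n (np.float64(360.7), np.float64(-2.1)) yaw err -0.0 tilt [-0.003  0.    -1.   ]
[58, 0, 234] -> [130.7   0.5   2.2]
[58, 0, 145] -> [130.4   0.5  91.2]
[58, 0, 138] -> [130.4   0.5  98.2]
```

move_arm(
  steps=[
    [60,0,0,0],
    [115,0,0,0],
    [130,0,20,0],
    [130,0,70,0],
    [130,0,91,0],
    [130,0,96,0],
    [130,0,96,0],
  ],
)

```text
clock: 9.6
position: [0.604, -0.2649, 0.3209]
ee_rot: [0.447, 3.109, 0.0]
force: [0.1, -0.2, 1.0]
width: 0.006
```

move_arm(
  steps=[
    [0,0,1,0],
    [0,0,2,0],
    [0,0,3,0],
    [0,0,3,0],
  ],
)

```text
clock: 10.1
position: [0.6047, -0.2648, 0.3167]
ee_rot: [-0.446, -3.11, -0.0]
force: [0.4, -0.0, 0.2]
width: 0.004
```

```bash
python3 - <<'E'
from fit import *
st()
E
```

```text
t 10.1 F [ 0.4 -0.   0.2] w 0.004 tip case [5.960e+01 1.000e-01 1.387e+02] u,n (np.float64(199.3), np.float64(-7.5)) yaw err 0.0 tilt [-0.  0. -1.]
```

No contact at 138.7 yet; continue gently.

move_arm(
  steps=[
    [0,0,1,0],
    [0,0,2,0],
    [0,0,3,0],
    [0,0,3,0],
  ],
)

```text
clock: 10.6
position: [0.6046, -0.2649, 0.316]
ee_rot: [0.446, 3.108, 0.001]
force: [-7.3, 4.2, 20.2]
width: 0.006
```

```bash
python3 - <<'E'
from fit import *
st()
E
```

```text
t 10.6 F [-7.3  4.2 20.2] w 0.006 tip case [5.98e+01 1.00e-01 1.38e+02] u,n (np.float64(199.1), np.float64(-8.2)) yaw err 0.0 tilt [ 0.002  0.001 -1.   ]
```

move_arm(
  steps=[
    [0,0,-40,0],
    [0,0,-90,0],
    [30,40,-100,0],
    [60,90,-100,0],
    [90,140,-100,0],
    [110,190,-100,0],
    [130,240,-100,0],
    [140,280,-100,0],
    [140,280,-100,0],
  ],
)

```text
clock: 11.72
position: [0.5489, 0.0475, 0.4135]
ee_rot: [-0.436, -3.111, -0.002]
force: [-0.0, 0.3, -0.2]
width: 0.005
```

```bash
python3 - <<'E'
from fit import *
st()
snap('side','side7.png',crop=(250,105,340,205),scale=6)
snap('top','top7.png',crop=(280,110,400,250),scale=4.2)
b=cv2.imread('pics/raw_top7.png'); cv2.imwrite('pics/top7c.png',cv2.resize(b[175:245,300:380],None,fx=8,fy=8,interpolation=cv2.INTER_CUBIC))
b=cv2.imread('pics/raw_side7.png'); cv2.imwrite('pics/side7c.png',cv2.resize(b[130:190,270:330],None,fx=10,fy=10,interpolation=cv2.INTER_CUBIC))
E
```

```text
t 11.72 F [-0.   0.3 -0.2] w 0.005 tip case [-81.9 284.3 235.5] u,n (np.float64(138.9), np.float64(152.9)) yaw err 0.007 tilt [-0.     0.001 -1.   ]
```

View pics/top7.png

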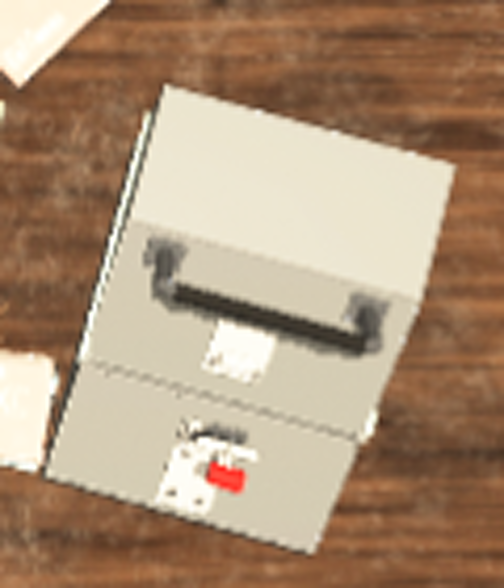

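View pics/top7c.png

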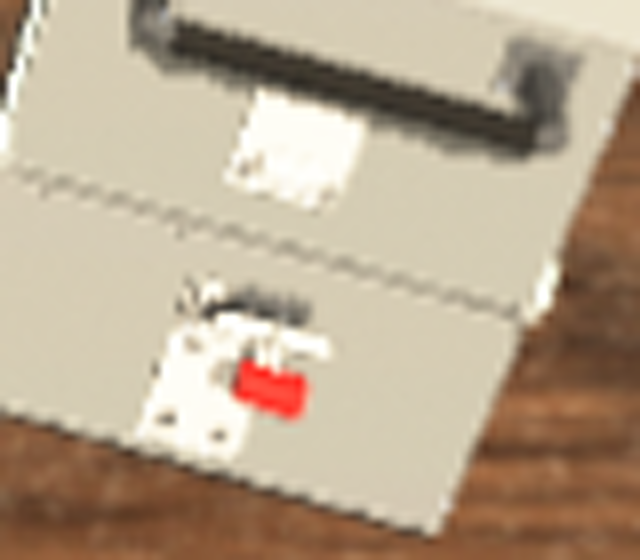

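View pics/side7c.png

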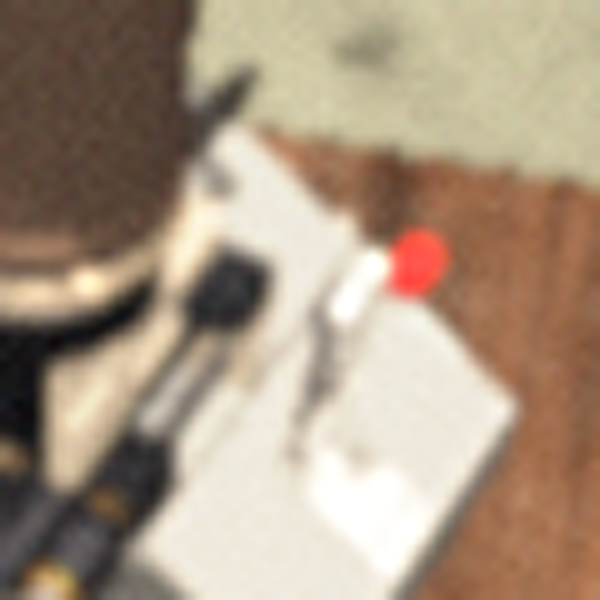

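```bash
python3 - <<'E'
from fit import *
def hit(uv,n):  # ray with plane n off slope face -> u,y
    o,d=ray('top',uv); o=w2c(o*1e3); d=w2c(d*1e3+np.array([q[0],q[1],0]))
    p0=np.array([-108,0,q[3]])+N*n; k=((p0-o)@N)/(d@N); p=o+d*k; return round((p-[-108,0,q[3]])@U,1),round(p[1],1)
t=lambda u,v:(300+u/8-.5+.5,175+v/8)
for nm,uv in dict(kc=(294,150),k1=(258,88),k2=(368,120),k3=(325,210),k4=(225,180),l1=(185,335),l2=(145,425),l3=(230,462),l4=(258,380),seamL=(20,175),seamR=(520,312),ear=(205,290)).items(): print(nm,hit(t(*uv),0),hit(t(*uv),8))
for x,z in((-5,166),(0,170),(3,171.5),(5,172),(7,172)):
    print(x,z,un([x,0,z]),proj('top',case2w(np.array([x,0,z]),q)/1e3).round(1),'HR side',(proj('side',case2w(np.array([x,-53,z]),q)/1e3)-q[6:8]).round(1))
for nm,p in dict(BL=[130,90,138],BR=[130,-90,138],FL=[-108,90,q[3]],FR=[-108,-90,q[3]]).items(): print(nm,proj('top',case2w(np.array(p,float),q)/1e3).round(1))
E
```

```text
kc (np.float64(124.1), np.float64(-0.0)) (np.float64(127.8), np.float64(1.4))
k1 (np.float64(141.6), np.float64(17.5)) (np.float64(145.1), np.float64(18.8))
k2 (np.float64(141.2), np.float64(-18.6)) (np.float64(144.7), np.float64(-17.1))
k3 (np.float64(106.6), np.float64(-16.1)) (np.float64(110.4), np.float64(-14.6))
k4 (np.float64(107.2), np.float64(17.4)) (np.float64(111.0), np.float64(18.6))
l1 (np.float64(48.4), np.float64(12.3)) (np.float64(52.7), np.float64(13.6))
l2 (np.float64(10.9), np.float64(14.6)) (np.float64(15.6), np.float64(15.8))
l3 (np.float64(6.2), np.float64(-16.5)) (np.float64(10.9), np.float64(-14.9))
l4 (np.float64(39.6), np.float64(-15.5)) (np.float64(44.0), np.float64(-13.9))
seamL (np.float64(88.8), np.float64(80.7)) (np.float64(92.7), np.float64(81.4))
seamR (np.float64(90.4), np.float64(-86.4)) (np.float64(94.3), np.float64(-84.3))
ear (np.float64(66.6), np.float64(11.3)) (np.float64(70.8), np.float64(12.5))
-5 166 (np.float64(162.1), np.float64(51.9)) [[342.3 189.7]] HR side [[295.  140.7]]
0 170 (np.float64(168.5), np.float64(52.3)) [[343.1 187.5]] HR side [[293.9 139.4]]
3 171.5 (np.float64(171.8), np.float64(51.8)) [[343.6 186.2]] HR side [[293.2 138.8]]
5 172 (np.float64(173.7), np.float64(51.1)) [[343.8 185.4]] HR side [[292.7 138.5]]
7 172 (np.float64(175.3), np.float64(49.9)) [[344.  184.6]] HR side [[292.2 138.3]]
BL [[318.6 130.9]]
BR [[388.2 149.9]]
FL [[290.1 223.7]]
FR [[354.5 242.2]]
```

```bash
python3 - <<'E'
from fit import *
ob=[('top','p',(333.8,223.6)),('side','p',(312,156.2)),('top','b',(334.1,216.8)),('side','b',(305.8,158.8))]
for off in (q[6:8],np.zeros(2)):
  for fix in (None,20.8):
    def res(v):
        b,p=loopgeo(v[0],v[1] if fix is None else fix,v[2]); out=[]
        for c,k,uv in ob:
            w=slope(*(b if k=='b' else p),q,y=v[3]); out.append(proj(c,w/1e3)[0]-(off if c=='side' else 0)-uv)
        return np.concatenate(out)
    f=least_squares(res,[60,20,1.,0]); n=f.x[1] if fix is None else fix
    b,p=loopgeo(f.x[0],n,f.x[2]); print(fix,f.cost.round(2),f.x.round(2),res(f.x).round(1),'bar',b.round(1),'pull',p.round(1), (np.array([-108,0,q[3]])+U*p[0]+N*p[1]).round(1))
E
```

```text
None 1.59 [64.16 26.25  1.01  0.3 ] [-0.1  0.6 -1.4  0.2  0.1  0.6 -0.3 -0.6] bar [99.9 82.9] pull [ 95.2 107.2] [-91.5   0.  172.9]
20.8 2.01 [ 6.8650e+01 -8.0294e+02  1.0900e+00 -7.2000e-01] [ 0.   0.8 -1.4  0.9  0.4  0.3 -0.5 -0.4] bar [99.7 80.2] pull [ 92.9 104. ] [-91.5   0.  169. ]
None 0.64 [61.72 19.18  1.01 -0.68] [-0.1  0.1 -0.8  0.4  0.1  0.2  0.3 -0.5] bar [97.3 76. ] pull [ 92.4 100.3] [-89.8   0.  165.7]
20.8 0.68 [ 60.35 209.76   0.99  -0.41] [-0.1  0.1 -0.9  0.2 -0.   0.3  0.4 -0.5] bar [97.3 76.7] pull [ 93.  101.1] [-89.8   0.  166.7]
```

```bash
python3 - <<'E'
from fit import *
st()
rel([[-94.5,0,236],[-94.5,0,156]])
for pin in ((63,20.8),(64,20.8),(66,20)):
  for r in (1.0,.9,.8,.7,.6,.5,.4,.3,.2,.1,0,-.1,-.2):
    b,p=loopgeo(*pin,r); c=np.array([-108,0,q[3]])+U*p[0]+N*p[1]; print(pin,r,'pull',c.round(1),'bar rel keeper(122)',(b-[122,7]).round(1))
E
```

```text
t 11.82 F [ 0.2 -1.2 -0.4] w 0.004 tip case [-80.5 279.9 235.7] u,n (np.float64(140.2), np.float64(152.3)) yaw err 0.001 tilt [ 0. -0. -1.]
[-94.5, 0, 236] -> [ 1.430e+01 -2.799e+02 -1.000e-01]
[-94.5, 0, 156] -> [  14.3 -279.9   79.9]
(63, 20.8) 1.0 pull [-88.7   0.  168. ] bar rel keeper(122) [-22.8  70.2]
(63, 20.8) 0.9 pull [-80.2   0.  169.6] bar rel keeper(122) [-17.4  66.3]
(63, 20.8) 0.8 pull [-71.6   0.  170.3] bar rel keeper(122) [-12.3  61.9]
(63, 20.8) 0.7 pull [-62.9   0.  170.2] bar rel keeper(122) [-7.8 57. ]
(63, 20.8) 0.6 pull [-54.3   0.  169.2] bar rel keeper(122) [-3.7 51.6]
(63, 20.8) 0.5 pull [-45.8   0.  167.4] bar rel keeper(122) [-0.2 45.9]
(63, 20.8) 0.4 pull [-37.6   0.  164.8] bar rel keeper(122) [ 2.7 39.9]
(63, 20.8) 0.3 pull [-29.6   0.  161.3] bar rel keeper(122) [ 5.  33.6]
(63, 20.8) 0.2 pull [-22.1   0.  157. ] bar rel keeper(122) [ 6.7 27.1]
(63, 20.8) 0.1 pull [-15.    0.  152.1] bar rel keeper(122) [ 7.7 20.5]
(63, 20.8) 0 pull [ -8.4   0.  146.4] bar rel keeper(122) [ 8.  13.8]
(63, 20.8) -0.1 pull [ -2.5   0.  140.1] bar rel keeper(122) [7.7 7.
[... 1220 characters left out ...]
1]
(66, 20) 0.7 pull [-60.    0.  171.3] bar rel keeper(122) [-4.8 56.2]
(66, 20) 0.6 pull [-51.4   0.  170.3] bar rel keeper(122) [-0.7 50.8]
(66, 20) 0.5 pull [-42.9   0.  168.5] bar rel keeper(122) [ 2.8 45.1]
(66, 20) 0.4 pull [-34.7   0.  165.8] bar rel keeper(122) [ 5.7 39.1]
(66, 20) 0.3 pull [-26.7   0.  162.3] bar rel keeper(122) [ 8.  32.8]
(66, 20) 0.2 pull [-19.2   0.  158.1] bar rel keeper(122) [ 9.7 26.3]
(66, 20) 0.1 pull [-12.1   0.  153.1] bar rel keeper(122) [10.7 19.7]
(66, 20) 0 pull [ -5.5   0.  147.5] bar rel keeper(122) [11. 13.]
(66, 20) -0.1 pull [  0.4   0.  141.2] bar rel keeper(122) [10.7  6.3]
(66, 20) -0.2 pull [  5.7   0.  134.3] bar rel keeper(122) [ 9.7 -0.3]
```

move_arm(
  steps=[
    [5,-55,0,0],
    [10,-110,0,0],
    [14,-165,0,0],
    [14,-220,0,0],
    [14,-265,0,0],
    [14,-280,0,0],
    [14,-280,30,0],
    [14,-280,60,0],
    [14,-280,78,0],
    [14,-280,80,0],
    [14,-280,80,0],
  ],
  grip=50,
  grip_force=15,
)

```text
clock: 13.2
position: [0.457, -0.2218, 0.3342]
ee_rot: [0.447, 3.109, -0.0]
force: [0.2, -0.8, -1.0]
width: 0.547
```

```bash
python3 - <<'E'
from fit import *
st()
snap('side','side8.png',crop=(265,110,345,190),scale=7)
snap('top','top8.png',crop=(280,110,400,250),scale=4.2)
st()
E
```

```text
t 13.2 F [ 0.2 -0.8 -1. ] w 0.547 tip case [-94.2  -0.3 156.2] u,n (np.float64(83.4), np.float64(95.0)) yaw err -0.0 tilt [ 0. -0. -1.]
t 13.3 F [-0.2  0.3 -0.1] w 0.546 tip case [-9.380e+01 -1.000e-01  1.566e+02] u,n (np.float64(83.9), np.float64(95.1)) yaw err 0.0 tilt [ 0.001 -0.    -1.   ]
```

View pics/side8.png

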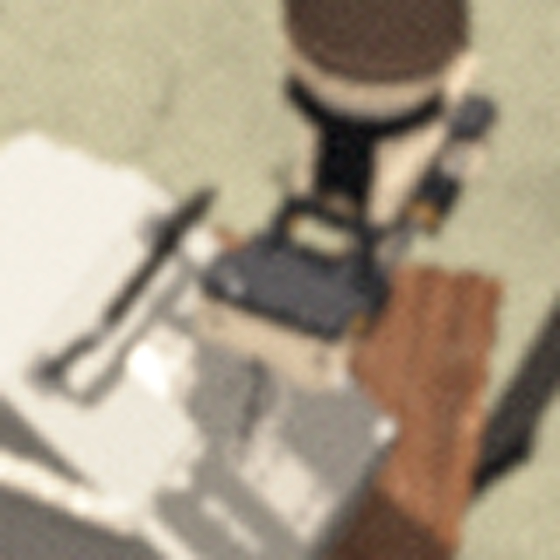

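View pics/top8.png

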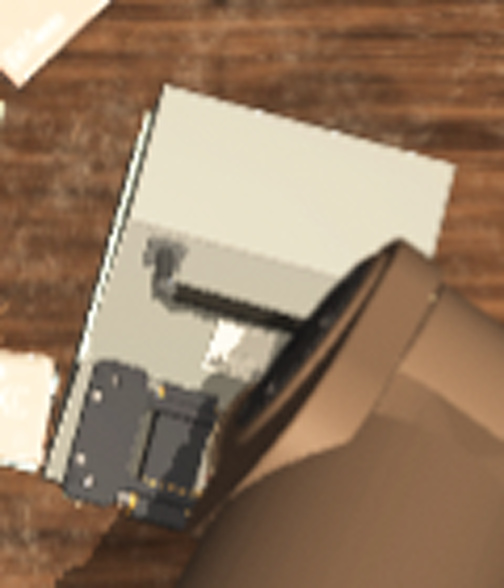

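move_arm(
  steps=[
    [0,0,0,0],
    [0,0,0,0],
    [0,0,0,0],
    [0,0,0,0],
  ],
  grip=10,
  grip_force=15,
)

```text
clock: 13.8
position: [0.4569, -0.2215, 0.3338]
ee_rot: [0.446, 3.11, -0.0]
force: [0.2, -0.0, 0.4]
width: 0.214
```

move_arm(
  steps=[
    [-8,0,-2,0],
    [-17,0,-3,0],
    [-26,0,-3,0],
    [-35,0,-2,0],
    [-44,0,0,0],
    [-52,0,2,0],
    [-52,0,2,0],
  ],
)

```text
clock: 14.68
position: [0.5074, -0.2364, 0.3315]
ee_rot: [0.446, 3.109, -0.001]
force: [-0.0, -1.1, 2.8]
width: 0.215
```

```bash
python3 - <<'E'
from fit import *
st()
snap('side','side9.png',crop=(265,110,345,190),scale=7)
st()
E
```

```text
t 14.68 F [-0.  -1.1  2.8] w 0.215 tip case [-4.170e+01 -1.000e-01  1.535e+02] u,n (np.float64(124.9), np.float64(62.7)) yaw err 0.0 tilt [ 0.    -0.001 -1.   ]
t 14.72 F [ 1.1 -0.7  4.4] w 0.211 tip case [-4.210e+01 -1.000e-01  1.536e+02] u,n (np.float64(124.6), np.float64(63.0)) yaw err 0.0 tilt [ 0. -0. -1.]
```

View pics/side9.png

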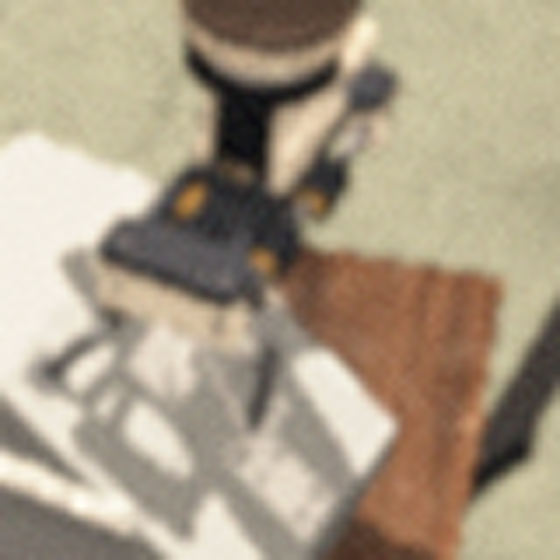

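move_arm(
  steps=[
    [-2,0,-3,0],
    [-3,0,-6,0],
    [-3,0,-6,0],
    [-3,0,-6,0],
  ],
)

```text
clock: 15.22
position: [0.509, -0.2366, 0.3369]
ee_rot: [-0.446, -3.107, -0.001]
force: [-3.3, -0.6, -13.4]
width: 0.217
```

```bash
python3 - <<'E'
from fit import *
st()
E
```

```text
t 15.22 F [ -3.3  -0.6 -13.4] w 0.217 tip case [-40.6   0.2 158.9] u,n (np.float64(128.9), np.float64(66.5)) yaw err 0.0 tilt [-0.002  0.001 -1.   ]
```

move_arm(
  steps=[
    [1,0,3,0],
    [-6,0,8,0],
    [-13,0,12,0],
    [-20,0,17,0],
    [-20,0,17,0],
    [-20,0,17,0],
  ],
)

```text
clock: 15.98
position: [0.5308, -0.2433, 0.322]
ee_rot: [0.445, 3.105, -0.002]
force: [2.7, -0.7, 5.5]
width: 0.213
```

```bash
python3 - <<'E'
from fit import *
st()
snap('side','side10.png',crop=(265,110,345,190),scale=7)
st()
E
```

```text
t 15.97 F [ 2.7 -0.7  5.5] w 0.213 tip case [-16.5  -0.2 144. ] u,n (np.float64(140.0), np.float64(40.4)) yaw err 0.001 tilt [ 0.005 -0.002 -1.   ]
t 16.02 F [ 4.  -0.9  5. ] w 0.215 tip case [-16.5  -0.2 144. ] u,n (np.float64(140.0), np.float64(40.5)) yaw err 0.001 tilt [ 0.005 -0.002 -1.   ]
```

View pics/side10.png

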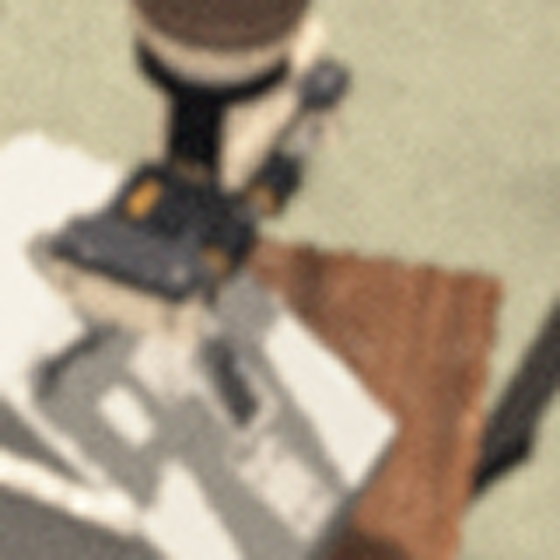

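move_arm(
  steps=[
    [0,0,0,0],
    [0,0,0,0],
    [0,0,-20,0],
    [10,0,-60,0],
    [50,20,-90,0],
    [80,70,-95,0],
    [90,130,-95,0],
    [100,190,-95,0],
    [100,240,-95,0],
    [100,270,-95,0],
  ],
  grip=45,
)

```text
clock: 17.27
position: [0.5089, 0.0478, 0.4155]
ee_rot: [-0.441, -3.11, -0.001]
force: [0.3, -0.2, 0.5]
width: 0.492
```

```bash
python3 - <<'E'
from fit import *
st()
snap('side','side11.png',crop=(265,110,345,190),scale=7)
snap('top','top11.png',crop=(300,165,380,245),scale=7)
st()
E
```

```text
t 17.27 F [ 0.3 -0.2  0.5] w 0.492 tip case [-120.4  273.2  237.5] u,n (np.float64(108.6), np.float64(176.7)) yaw err 0.004 tilt [-0.     0.001 -1.   ]
t 17.38 F [ 0.5 -0.2  0.3] w 0.49 tip case [-120.4  274.3  237.2] u,n (np.float64(108.4), np.float64(176.4)) yaw err 0.006 tilt [-0.001  0.001 -1.   ]
```

View pics/side11.png

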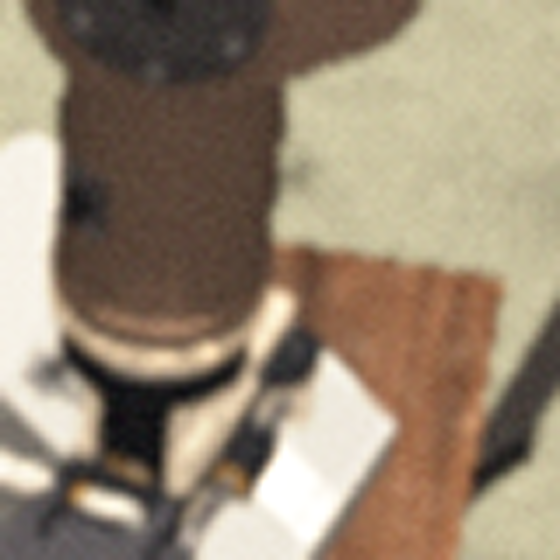

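View pics/top11.png

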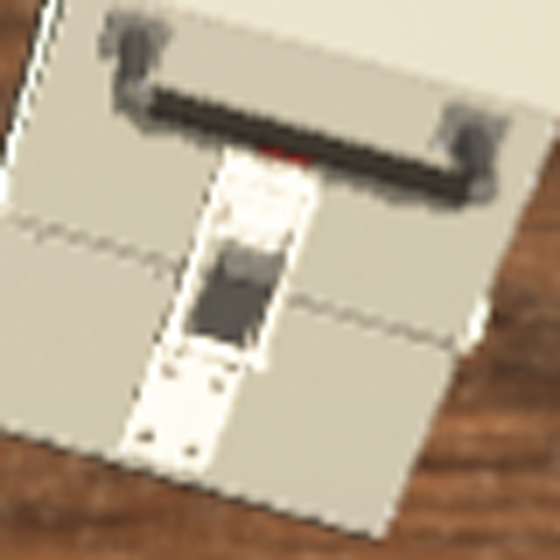

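```bash
python3 - <<'E'
from fit import *
for ku in (120,122,124,126):
  for bx,bz in ((9,0),(7,-2),(10,10.2),(3,10.2),(0,10.2),(9,5)):
    b=np.array([ku+bx,7+bz]); 
    pin=np.array([ku-60+5,20]); v=b-pin; r=np.arctan2(v[1],v[0]); x=v/np.linalg.norm(v); z=np.array([-x[1],x[0]]); p=b+18*x+17*z
    print(ku,bx,bz,'len',np.linalg.norm(v).round(1),'bar',proj('top',slope(*b,q)/1e3).round(1),'pull',proj('top',slope(*p,q)/1e3).round(1))
for sp in (60,62,65):
  for t in (2.4,2.6):
    e=lambda L:np.array([sp,11])+L*np.array([np.cos(np.pi-t),np.sin(np.pi-t)])
    print(sp,t,[proj('top',slope(*e(L),q)/1e3).round(1)[0].tolist() for L in (0,52,58)])
E
```

```text
120 9 0 len 65.3 bar [[337.4 193.3]] pull [[340.2 188.4]]
120 7 -2 len 63.8 bar [[337.1 193.6]] pull [[340.  188.4]]
120 10 10.2 len 65.1 bar [[337.6 194.8]] pull [[340.2 191.2]]
120 3 10.2 len 58.1 bar [[336.7 197.1]] pull [[339.3 193.5]]
120 0 10.2 len 55.1 bar [[336.4 198.1]] pull [[338.9 194.6]]
120 9 5 len 64.5 bar [[337.5 194.2]] pull [[340.2 189.9]]
122 9 0 len 65.3 bar [[337.7 192.6]] pull [[340.5 187.7]]
122 7 -2 len 63.8 bar [[337.4 193. ]] pull [[340.3 187.8]]
122 10 10.2 len 65.1 bar [[337.9 194.1]] pull [[340.5 190.5]]
122 3 10.2 len 58.1 bar [[337.  196.4]] pull [[339.6 192.9]]
122 0 10.2 len 55.1 bar [[336.6 197.5]] pull [[339.2 193.9]]
122 9 5 len 64.5 bar [[337.7 193.5]] pull [[340.4 189.2]]
124 9 0 len 65.3 bar [[337.9 192. ]] pull [[340.8 187. ]]
124 7 -2 len 63.8 bar [[337.6 192.3]] pull [[340.5 187.1]]
124 10 10.2 len 65.1 bar [[338.1 193.4]] pull [[340.8 189.8]]
124 3 10.2 len 58.1 bar [[337.3 195.8]] pull [[339.8 192.2]]
124 0 10.2 len 55.1 bar [[336.9 196.8]] pull [[339.5 193.2]]
124 9 5 len 64.5 bar [[338.  192.8]] pull [[340.7 188.5]]
126 9 0 len 65.3 bar [[338.2 191.3]] pull [[341.  186.3]]
126 7 -2 len 63.8 bar [[337.9 191.6]] pull [[340.8 186.4]]
126 10 10.2 len 65.1 bar [[338.4 192.7]] pull [[341.  189.1]]
126 3 10.2 len 58.1 bar [[337.5 195.1]] pull [[340.1 191.5]]
126 0 10.2 len 55.1 bar [[337.1 196.1]] pull [[339.7 192.5]]
126 9 5 len 64.5 bar [[338.2 192.2]] pull [[341.  187.8]]
60 2.4 [[329.0, 216.6], [333.9, 210.7], [334.4, 210.0]]
60 2.6 [[329.0, 216.6], [334.6, 207.1], [335.3, 205.9]]
62 2.4 [[329.3, 215.9], [334.1, 210.0], [334.7, 209.3]]
62 2.6 [[329.3, 215.9], [334.8, 206.4], [335.5, 205.2]]
65 2.4 [[329.6, 215.0], [334.5, 209.0], [335.1, 208.3]]
65 2.6 [[329.6, 215.0], [335.2, 205.4], [335.9, 204.2]]
```

```bash
python3 - <<'E'
from fit import *
rel([[-43,0,220],[-43,0,115]]);
for t in np.arange(2.6,-.05,-.2):
    e=np.array([63,11])+52*np.array([-np.cos(t),np.sin(t)]); c=np.array([-108,0,q[3]])+U*e[0]+N*e[1]
    print(round(t,2),c.round(1))
E
```

```text
[-43, 0, 220] -> [ -75.6 -274.8   17. ]
[-43, 0, 115] -> [ -75.7 -274.8  122. ]
2.6 [-41.6   0.  123.2]
2.4 [-51.4   0.  126.4]
2.2 [-61.7   0.  127.7]
2.0 [-72.1   0.  126.8]
1.8 [-82.1   0.  123.9]
1.6 [-91.3   0.  119.1]
1.4 [-99.3   0.  112.6]
1.2 [-105.9    0.   104.6]
1.0 [-110.8    0.    95.4]
0.8 [-113.8    0.    85.5]
0.6 [-114.7    0.    75.1]
0.4 [-113.6    0.    64.8]
0.2 [-110.4    0.    54.9]
-0.0 [-105.3    0.    45.9]
```

move_arm(
  steps=[
    [0,-45,0,0],
    [-15,-100,0,0],
    [-35,-155,0,0],
    [-55,-210,5,0],
    [-72,-255,15,0],
    [-76,-275,20,0],
    [-76,-275,60,0],
    [-76,-275,95,0],
    [-76,-275,115,0],
    [-76,-275,120,0],
    [-76,-275,120,0],
  ],
  grip=45,
)

```text
clock: 18.75
position: [0.5042, -0.241, 0.296]
ee_rot: [-0.447, -3.11, 0.0]
force: [-0.3, 0.0, 0.1]
width: 0.487
```

```bash
python3 - <<'E'
from fit import *
st()
snap('side','side12.png',crop=(265,110,345,190),scale=7)
E
```

```text
t 18.75 F [-0.3  0.   0.1] w 0.487 tip case [-43.5  -5.4 118. ] u,n (np.float64(103.0), np.float64(34.7)) yaw err -0.0 tilt [-0. -0. -1.]
```

View pics/side12.png

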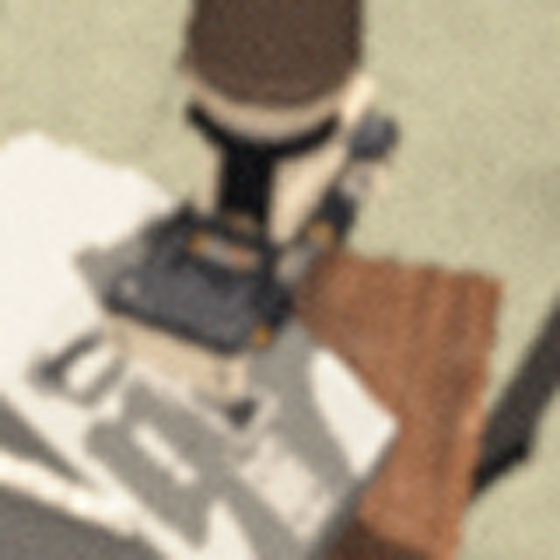

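move_arm(
  steps=[
    [0,3,1,0],
    [0,5,3,0],
    [0,5,3,0],
    [0,5,3,0],
    [0,5,3,0],
    [0,5,3,0],
  ],
  grip=10,
  grip_force=15,
)

```text
clock: 19.55
position: [0.5058, -0.236, 0.2929]
ee_rot: [0.446, 3.109, -0.0]
force: [0.2, -1.6, 1.7]
width: 0.232
```

```bash
python3 - <<'E'
from fit import *
st()
E
```

```text
t 19.55 F [ 0.2 -1.6  1.7] w 0.232 tip case [-43.3  -0.2 114.9] u,n (np.float64(101.4), np.float64(32.0)) yaw err 0.0 tilt [ 0. -0. -1.]
```

move_arm(
  steps=[
    [5,0,-2,0],
    [9,0,-3,0],
    [14,0,-4,0],
    [19,0,-4,0],
    [24,0,-4,0],
    [28,0,-3,0],
    [28,0,-3,0],
  ],
)

```text
clock: 20.42
position: [0.4786, -0.2281, 0.2964]
ee_rot: [0.446, 3.109, 0.0]
force: [-1.2, -2.7, 11.3]
width: 0.235
```

```bash
python3 - <<'E'
from fit import *
st()
snap('side','side13.png',crop=(265,110,345,190),scale=7)
snap('top','top13.png',crop=(300,165,380,245),scale=7)
st()
E
```

```text
t 20.43 F [-1.2 -2.7 11.3] w 0.235 tip case [-7.160e+01 -1.000e-01  1.184e+02] u,n (np.float64(80.2), np.float64(51.1)) yaw err 0.0 tilt [ 0.001  0.    -1.   ]
t 20.52 F [-0.4 -1.7 10.5] w 0.236 tip case [-7.150e+01 -1.000e-01  1.184e+02] u,n (np.float64(80.3), np.float64(51.0)) yaw err 0.0 tilt [ 0.001  0.    -1.   ]
```

View pics/side13.png

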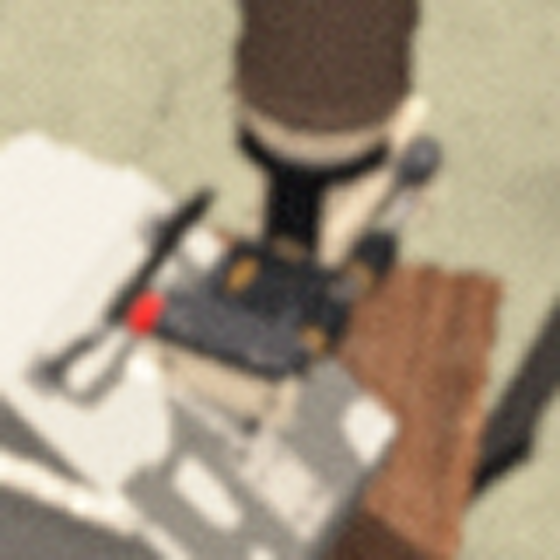

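View pics/top13.png

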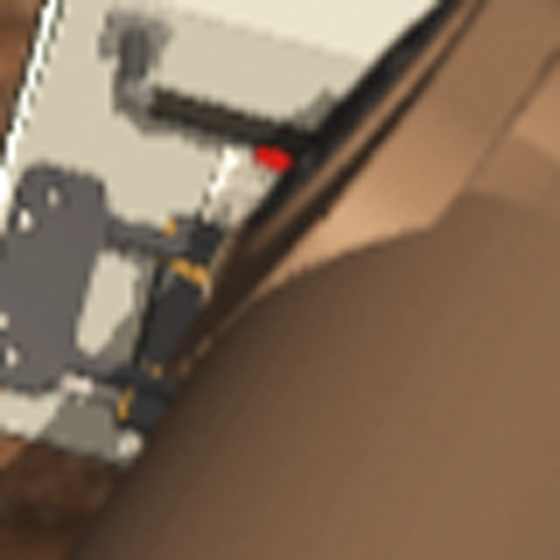

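move_arm(
  steps=[
    [0,0,-1.5,0],
    [5,0,-0.5,0],
    [10,0,1,0],
    [14.5,0,3,0],
    [19,0,5.5,0],
    [19,0,5.5,0],
  ],
)

```text
clock: 21.28
position: [0.4594, -0.2224, 0.29]
ee_rot: [-0.446, -3.108, -0.002]
force: [-4.2, -2.8, 7.0]
width: 0.23
```

```bash
python3 - <<'E'
from fit import *
st()
snap('side','side14.png',crop=(265,110,345,190),scale=7)
st()
E
```

```text
t 21.27 F [-4.2 -2.8  7. ] w 0.23 tip case [-92.2   0.  112. ] u,n (np.float64(59.7), np.float64(57.7)) yaw err -0.0 tilt [-0.002  0.001 -1.   ]
t 21.32 F [-3.1 -1.9  7.3] w 0.229 tip case [-9.210e+01  1.000e-01  1.121e+02] u,n (np.float64(59.8), np.float64(57.7)) yaw err 0.0 tilt [-0.002  0.001 -1.   ]
```

View pics/side14.png

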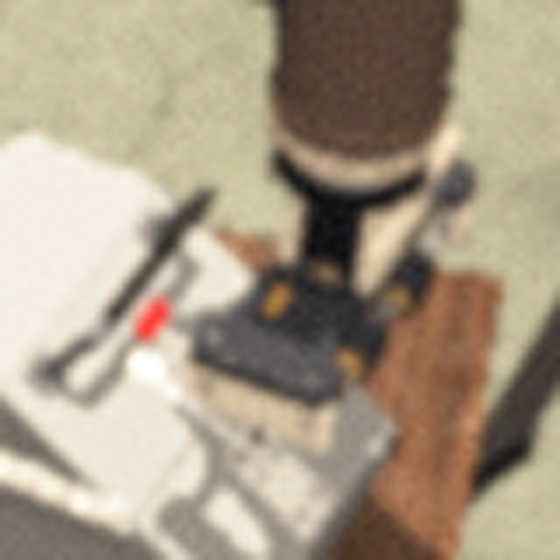

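move_arm(
  steps=[
    [4.5,0,2,0],
    [8.5,0,5.5,0],
    [12,0,9.5,0],
    [15,0,13,0],
    [17.5,0,17.5,0],
    [19.5,0,22,0],
    [19.5,0,22,0],
  ],
)

```text
clock: 22.2
position: [0.4391, -0.2164, 0.2671]
ee_rot: [-0.446, -3.103, -0.004]
force: [-9.4, -0.1, 7.1]
width: 0.231
```

```bash
python3 - <<'E'
from fit import *
st()
snap('side','side15.png',crop=(265,110,345,190),scale=7)
snap('top','top15.png',crop=(300,165,380,245),scale=7)
st()
E
```

```text
t 22.2 F [-9.4 -0.1  7.1] w 0.231 tip case [-114.2    0.2   89.1] u,n (np.float64(28.5), np.float64(51.5)) yaw err -0.0 tilt [-0.006  0.003 -1.   ]
t 22.3 F [-8.7 -1.8  6.1] w 0.234 tip case [-114.1    0.2   89.2] u,n (np.float64(28.7), np.float64(51.5)) yaw err -0.0 tilt [-0.006  0.003 -1.   ]
```

View pics/side15.png

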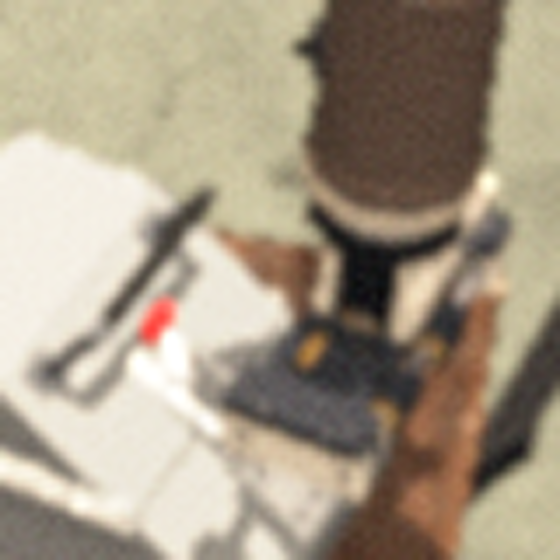

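View pics/top15.png

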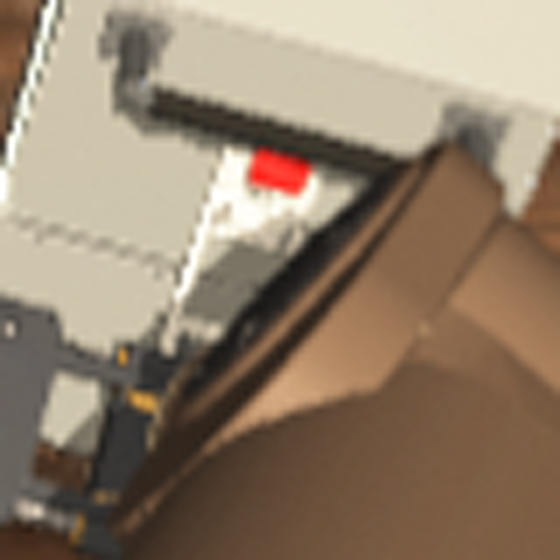

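move_arm(
  steps=[
    [3,0,4.5,0],
    [4.5,0,9,0],
    [5.5,0,14,0],
    [5.5,0,19,0],
    [5,0,24,0],
    [4.5,0,28,0],
    [4.5,0,28,0],
  ],
)

```text
clock: 23.18
position: [0.4334, -0.2146, 0.2383]
ee_rot: [-0.446, -3.099, -0.005]
force: [-11.6, -0.7, 1.2]
width: 0.229
```

```bash
python3 - <<'E'
from fit import *
st()
snap('side','side16.png',crop=(265,110,345,190),scale=7)
snap('top','top16.png',crop=(300,165,380,245),scale=7)
st()
E
```

```text
t 23.18 F [-11.6  -0.7   1.2] w 0.229 tip case [-120.8    0.3   60.3] u,n (np.float64(6.6), np.float64(31.7)) yaw err -0.001 tilt [-0.01   0.005 -1.   ]
t 23.27 F [-11.9  -0.5   1.2] w 0.236 tip case [-120.8    0.3   60.4] u,n (np.float64(6.6), np.float64(31.8)) yaw err -0.001 tilt [-0.01   0.005 -1.   ]
```

View pics/side16.png

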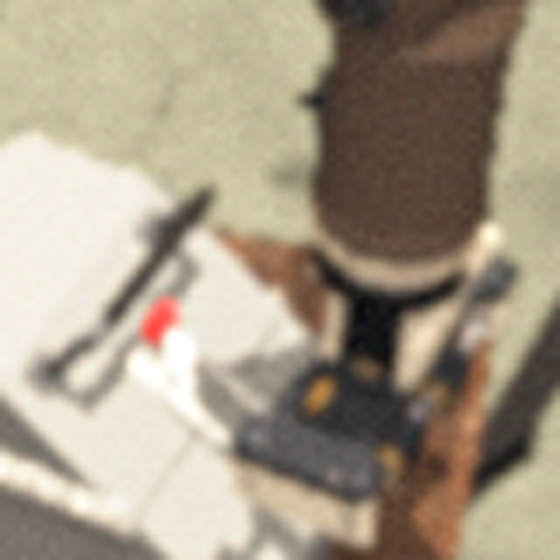

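View pics/top16.png

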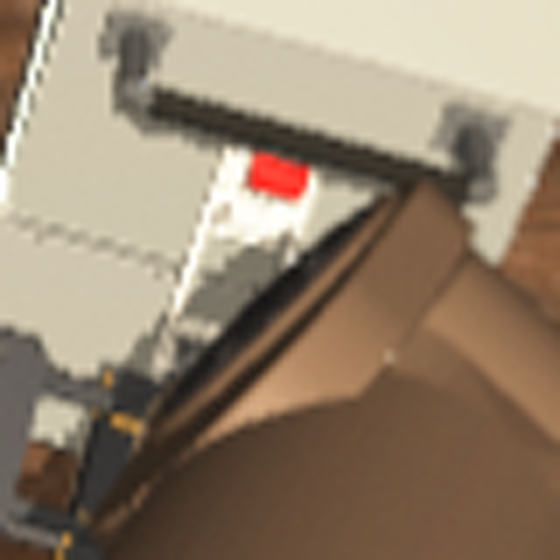

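move_arm(
  steps=[
    [1,0,3,0],
    [1,0,6,0],
    [0,0,9,0],
    [-1,0,11,0],
    [-1,0,11,0],
  ],
)

```text
clock: 23.9
position: [0.4345, -0.215, 0.2273]
ee_rot: [-0.446, -3.1, -0.005]
force: [-10.9, -1.3, 0.1]
width: 0.233
```

```bash
python3 - <<'E'
from fit import *
st()
E
```

```text
t 23.9 F [-10.9  -1.3   0.1] w 0.233 tip case [-119.6    0.3   49.4] u,n (np.float64(1.3), np.float64(22.0)) yaw err -0.001 tilt [-0.009  0.004 -1.   ]
```

move_arm(
  steps=[
    [0,0,0,0],
    [0,0,0,0],
    [2,0,-30,0],
    [2,0,-80,0],
    [0,40,-130,0],
    [-10,100,-160,0],
    [-20,160,-170,0],
    [-30,220,-170,0],
    [-40,280,-170,0],
    [-40,330,-170,0],
    [-40,380,-170,0],
    [-40,400,-170,0],
  ],
  grip=45,
)

```text
clock: 25.4
position: [0.5894, 0.1608, 0.3986]
ee_rot: [-0.438, -3.11, -0.002]
force: [-1.0, -0.8, 0.3]
width: 0.488
```

```bash
python3 - <<'E'
from fit import *
st()
snap('side','side17.png',crop=(250,105,340,205),scale=6)
snap('top','top17.png',crop=(300,165,380,245),scale=7)
st()
E
```

```text
t 25.4 F [-1.  -0.8  0.3] w 0.488 tip case [-75.1 404.4 220.6] u,n (np.float64(136.0), np.float64(136.8)) yaw err 0.006 tilt [-0.001  0.001 -1.   ]
t 25.5 F [-0.7 -0.6 -0.5] w 0.49 tip case [-74.5 402.7 220.6] u,n (np.float64(136.4), np.float64(136.5)) yaw err 0.005 tilt [-0.001  0.    -1.   ]
```

View pics/side17.png

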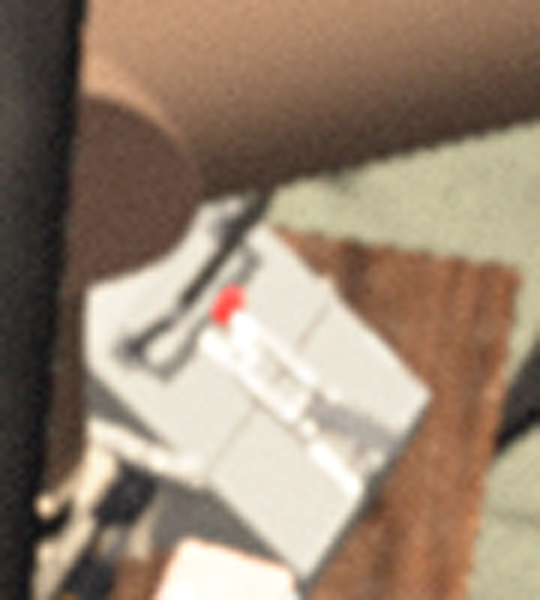

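View pics/top17.png

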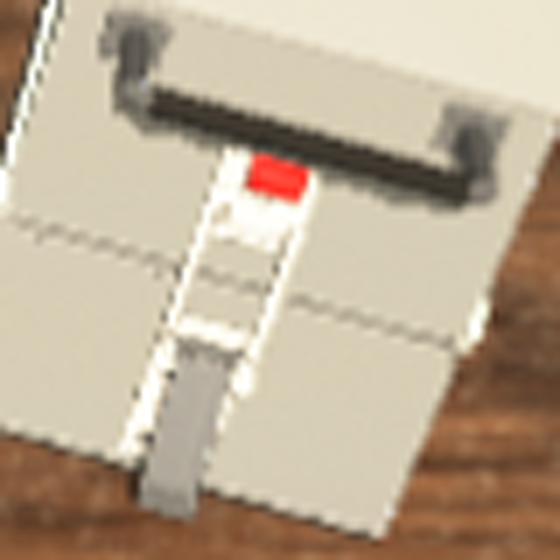

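```bash
python3 - <<'E'
from fit import *
for sp in (61,63,65):
  for t in (0,.1,.2,.3,.4):
    e=lambda L:np.array([sp,11])+L*np.array([-np.cos(t),np.sin(t)])
    print(sp,t,[(proj('top',slope(*e(L),q)/1e3)[0]-[300,165]).round(1)*7 for L in (52,58)],[((proj('side',slope(*e(L),q)/1e3)[0]-q[6:8]-[250,105])*6).round(0) for L in (52,58)])
rel([[-98,0,200],[-98,0,70],[-98,0,60]])
print(un([-98,0,58]))
E
```

```text
61 0 [array([161.7, 471.8]), array([156.8, 484.4])] [array([366., 467.]), array([373., 474.])]
61 0.1 [array([161.7, 478.1]), array([157.5, 491.4])] [array([371., 464.]), array([378., 471.])]
61 0.2 [array([162.4, 483.7]), array([157.5, 497.7])] [array([375., 460.]), array([383., 466.])]
61 0.3 [array([163.1, 487.9]), array([158.9, 502.6])] [array([379., 456.]), array([387., 462.])]
61 0.4 [array([164.5, 490.7]), array([160.3, 506.1])] [array([381., 451.]), array([390., 456.])]
63 0 [array([163.1, 467.6]), array([158.9, 480.2])] [array([364., 465.]), array([371., 472.])]
63 0.1 [array([163.8, 473.9]), array([158.9, 487.2])] [array([369., 462.]), array([376., 468.])]
63 0.2 [array([163.8, 479.5]), array([159.6, 493.5])] [array([373., 458.]), array([381., 464.])]
63 0.3 [array([165.2, 483.7]), array([160.3, 498.4])] [array([376., 454.]), array([384., 459.])]
63 0.4 [array([166.6, 486.5]), array([161.7, 501.9])] [array([379., 449.]), array([388., 454.])]
65 0 [array([165.2, 462.7]), array([160.3, 476. ])] [array([362., 463.]), array([368., 470.])]
65 0.1 [array([165.2, 469.7]), array([160.3, 483. ])] [array([366., 460.]), array([374., 466.])]
65 0.2 [array([165.9, 475.3]), array([161. , 489.3])] [array([371., 456.]), array([378., 462.])]
65 0.3 [array([166.6, 479.5]), array([161.7, 494.2])] [array([374., 452.]), array([382., 457.])]
65 0.4 [array([168. , 482.3]), array([163.1, 497.7])] [array([377., 447.]), array([385., 452.])]
[-98, 0, 200] -> [  25.3 -402.6   20.6]
[-98, 0, 70] -> [  25.2 -402.6  150.6]
[-98, 0, 60] -> [  25.2 -402.6  160.6]
(np.float64(23.9), np.float64(16.8))
```

move_arm(
  steps=[
    [0,-50,0,0],
    [5,-110,0,0],
    [10,-170,0,0],
    [20,-230,0,0],
    [30,-290,0,0],
    [33,-350,10,0],
    [33,-395,20,0],
    [33,-401,60,0],
    [33,-401,100,0],
    [33,-401,125,0],
    [33,-401,130,0],
    [33,-401,130,0],
  ],
  grip=0,
)

```text
clock: 27.0
position: [0.4445, -0.2199, 0.2699]
ee_rot: [0.448, 3.109, -0.0]
force: [0.7, 0.6, -0.3]
width: 0.005
```

```bash
python3 - <<'E'
from fit import *
st()
E
```

```text
t 27.0 F [ 0.7  0.6 -0.3] w 0.005 tip case [-106.7   -2.    91.9] u,n (np.float64(36.3), np.float64(49.5)) yaw err -0.001 tilt [ 0. -0. -1.]
```

move_arm(
  steps=[
    [0,1,8,0],
    [0,2,14,0],
    [0,2,19,0],
    [0,2,23,0],
    [0,2,27,0],
    [0,2,30,0],
    [0,2,30,0],
  ],
)

```text
clock: 27.88
position: [0.4455, -0.2172, 0.239]
ee_rot: [-0.446, -3.109, -0.0]
force: [-0.3, 0.0, -0.3]
width: 0.008
```

```bash
python3 - <<'E'
from fit import *
st()
E
```

```text
t 27.88 F [-0.3  0.  -0.3] w 0.008 tip case [-106.6    1.    61. ] u,n (np.float64(18.6), np.float64(24.1)) yaw err 0.0 tilt [-0.  0. -1.]
```

move_arm(
  steps=[
    [0,0,2,0],
    [0,0,4,0],
    [0,0,5,0],
    [0,0,6,0],
    [0,0,6,0],
  ],
)

```text
clock: 28.5
position: [0.4458, -0.2172, 0.2335]
ee_rot: [0.446, 3.109, 0.0]
force: [-1.0, 0.3, 7.0]
width: 0.005
```

```bash
python3 - <<'E'
from fit import *
st()
E
```

```text
t 28.5 F [-1.   0.3  7. ] w 0.005 tip case [-106.1    1.    55.5] u,n (np.float64(15.9), np.float64(19.4)) yaw err 0.0 tilt [ 0.001  0.    -1.   ]
```

move_arm(
  steps=[
    [0,0,1,0],
    [0,0,2,0],
    [0,0,2,0],
  ],
)

```text
clock: 28.88
position: [0.446, -0.2175, 0.2324]
ee_rot: [0.446, 3.108, 0.001]
force: [-3.0, 2.8, 20.2]
width: 0.004
```

```bash
python3 - <<'E'
from fit import *
st()
E
```

```text
t 28.88 F [-3.   2.8 20.2] w 0.004 tip case [-105.6    0.9   54.4] u,n (np.float64(15.6), np.float64(18.2)) yaw err 0.0 tilt [ 0.002  0.    -1.   ]
```

move_arm(
  steps=[
    [0,0,-30,0],
    [0,0,-80,0],
    [0,40,-130,0],
    [-10,100,-160,0],
    [-20,160,-170,0],
    [-30,220,-170,0],
    [-40,280,-170,0],
    [-40,330,-170,0],
    [-40,380,-170,0],
    [-40,400,-170,0],
  ],
)

```text
clock: 30.12
position: [0.5965, 0.1593, 0.4005]
ee_rot: [-0.439, -3.11, -0.001]
force: [0.0, -0.4, -0.5]
width: 0.005
```

```bash
python3 - <<'E'
from fit import *
st()
snap('side','side18.png',crop=(265,130,335,200),scale=8)
snap('top','top18.png',crop=(300,165,380,245),scale=7)
a=cv2.imread('pics/raw_top18.png'); cv2.imwrite('pics/top18f.png',cv2.resize(a,None,fx=1.5,fy=1.5))
E
```

```text
t 30.12 F [ 0.  -0.4 -0.5] w 0.005 tip case [-67.7 404.8 222.5] u,n (np.float64(143.1), np.float64(134.1)) yaw err 0.005 tilt [-0.001  0.    -1.   ]
```

View pics/side18.png

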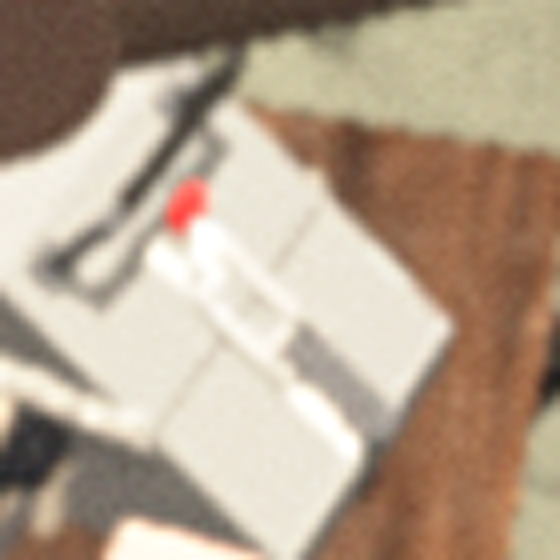

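View pics/top18.png

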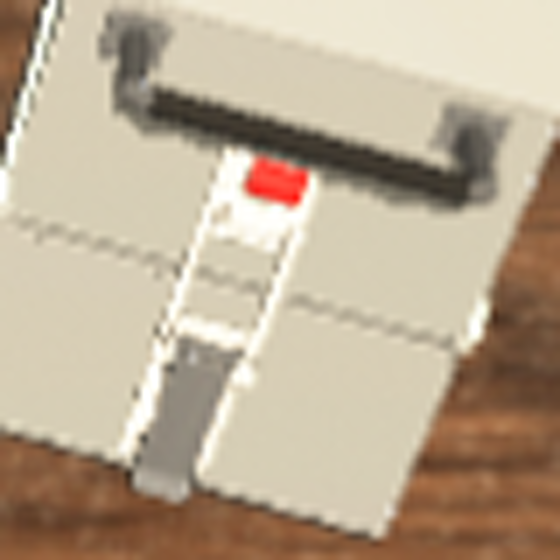

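View pics/top18f.png

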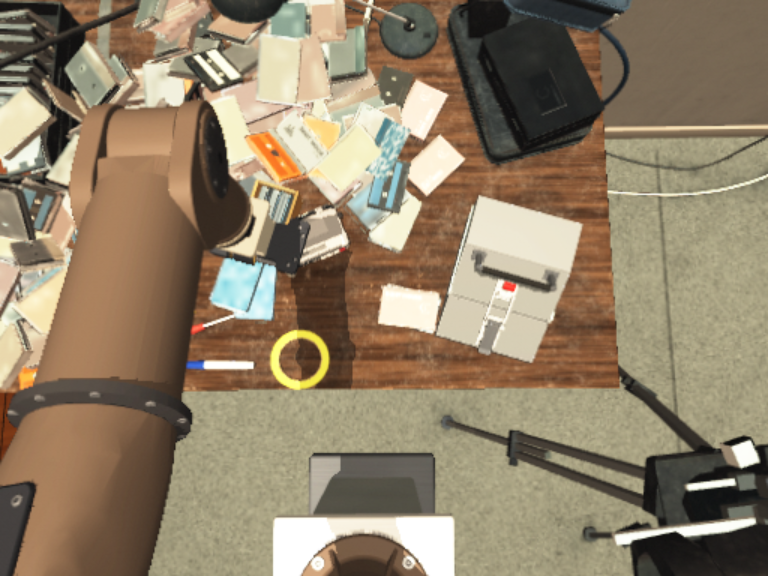

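```bash
python3 - <<'E'
from fit import *
def pr(b,pin,lab):
    v=np.array(b)-pin; x=v/np.linalg.norm(v); z=np.array([-x[1],x[0]]); p=np.array(b)+18*x+17*z
    w=slope(*p,q)/1e3; wb=slope(*b,q)/1e3
    print(lab,'len',np.linalg.norm(v).round(1),'pull top',proj('top',w)[0].round(1),'side',(proj('side',w)[0]-q[6:8]).round(1),'bar top',proj('top',wb)[0].round(1))
for sp in (61,63,65):
    pin=np.array([sp-9.06,11-4.2])
    pr((sp+60,7),pin,f'{sp} hooked'); 
    n=7+10.2; pr((pin[0]+np.sqrt(67**2-(n-pin[1])**2),n),pin,f'{sp} on lip')
    n=2.5; pr((pin[0]+np.sqrt(67**2-(n-pin[1])**2),n),pin,f'{sp} on face')
E
python3 - <<'E'
import cv2
a=cv2.imread('pics/raw_top18.png');cv2.imwrite('pics/t18z.png',cv2.resize(a[182:222,315:355],None,fx=14,fy=14,interpolation=cv2.INTER_CUBIC))
a=cv2.imread('pics/raw_side18.png');cv2.imwrite('pics/s18z.png',cv2.resize(a[145:190,278:318],None,fx=13,fy=13,interpolation=cv2.INTER_CUBIC))
E
```

```text
61 hooked len 69.1 pull top [338.9 192.9] side [288.6 157. ] bar top [336.4 196. ]
61 on lip len 67.0 pull top [338.3 197.1] side [291.6 156.7] bar top [336.1 198.8]
61 on face len 67.0 pull top [338.7 192.3] side [287.9 157.8] bar top [336.1 196. ]
63 hooked len 69.1 pull top [339.1 192.2] side [288.2 156.6] bar top [336.7 195.3]
63 on lip len 67.0 pull top [338.5 196.4] side [291.3 156.3] bar top [336.4 198.1]
63 on face len 67.0 pull top [338.9 191.6] side [287.5 157.4] bar top [336.3 195.3]
65 hooked len 69.1 pull top [339.4 191.5] side [287.8 156.2] bar top [336.9 194.7]
65 on lip len 67.0 pull top [338.8 195.7] side [290.9 155.9] bar top [336.6 197.4]
65 on face len 67.0 pull top [339.2 190.9] side [287.1 157. ] bar top [336.6 194.6]
```

View pics/t18z.png

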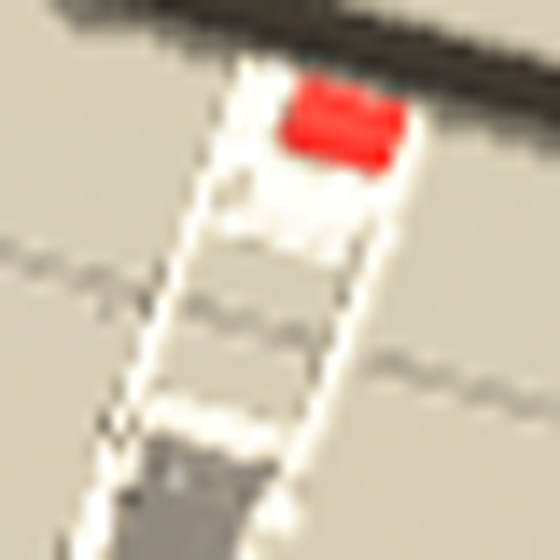

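View pics/s18z.png

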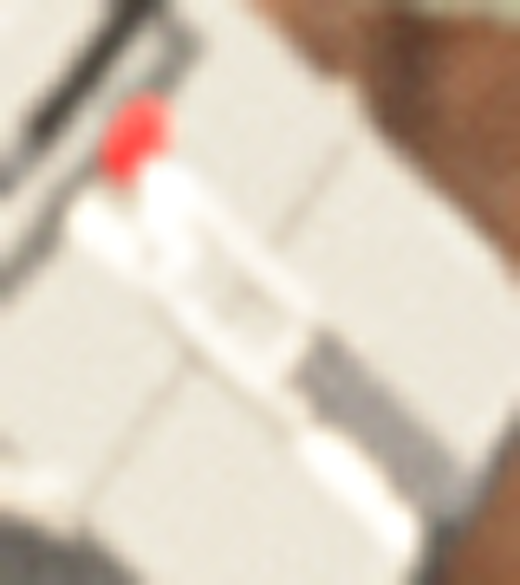

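```bash
python3 - <<'E'
from fit import *
rel([[-30,0,215],[-30,0,164],[-16,0,164]])
E
```

```text
[-30, 0, 215] -> [ -35.7 -403.4    7.6]
[-30, 0, 164] -> [ -35.8 -403.4   58.6]
[-16, 0, 164] -> [ -49.8 -403.5   58.6]
```

move_arm(
  steps=[
    [0,-50,0,0],
    [-5,-110,0,0],
    [-10,-170,0,0],
    [-20,-230,0,0],
    [-30,-290,0,0],
    [-36,-350,0,0],
    [-36,-395,5,0],
    [-36,-400,25,0],
    [-36,-400,45,0],
    [-36,-400,57,0],
    [-44,-400,57,0],
    [-47,-400,57,0],
    [-47,-400,57,0],
  ],
)

```text
clock: 31.85
position: [0.5296, -0.2418, 0.3448]
ee_rot: [0.445, 3.109, -0.001]
force: [1.0, 0.3, -0.1]
width: 0.005
```

```bash
python3 - <<'E'
from fit import *
st()
E
```

```text
t 31.85 F [ 1.   0.3 -0.1] w 0.005 tip case [-18.7   1.  166.8] u,n (np.float64(151.3), np.float64(60.4)) yaw err 0.001 tilt [ 0.001 -0.001 -1.   ]
```

move_arm(
  steps=[
    [-2,0,0,0],
    [-3,0,0,0],
    [-4,0,0,0],
    [-4,0,0,0],
  ],
)

```text
clock: 32.35
position: [0.533, -0.2427, 0.3442]
ee_rot: [0.446, 3.11, 0.0]
force: [0.5, -0.2, -0.5]
width: 0.003
```

move_arm(
  steps=[
    [-1,0,0,0],
    [-2,0,0,0],
    [-2,0,0,0],
  ],
)

```text
clock: 32.72
position: [0.535, -0.2433, 0.3442]
ee_rot: [0.446, 3.11, -0.0]
force: [0.1, 0.4, 0.4]
width: 0.001
```

move_arm(
  steps=[
    [-1,0,0,0],
    [-2,0,0,0],
    [-2,0,0,0],
  ],
)

```text
clock: 33.1
position: [0.5369, -0.2438, 0.3442]
ee_rot: [0.446, 3.11, 0.0]
force: [-0.1, -0.3, 0.1]
width: 0.008
```

move_arm(
  steps=[
    [-1,0,0,0],
    [-1,0,0,0],
  ],
)

```text
clock: 33.35
position: [0.5375, -0.2441, 0.3441]
ee_rot: [-0.446, -3.109, -0.001]
force: [-2.2, 0.6, 0.4]
width: 0.006
```

move_arm(
  steps=[
    [-1,0,0,0],
    [-1,0,0,0],
  ],
)

```text
clock: 33.6
position: [0.5379, -0.2443, 0.3441]
ee_rot: [-0.446, -3.107, -0.001]
force: [-6.7, 1.8, 4.3]
width: 0.003
```

move_arm(
  steps=[
    [-1,0,0,0],
    [-1,0,0,0],
  ],
)

```text
clock: 33.85
position: [0.5382, -0.2445, 0.344]
ee_rot: [-0.446, -3.106, -0.003]
force: [-9.8, 3.6, 8.5]
width: 0.003
```

move_arm(
  steps=[
    [-0.5,0,0,0],
    [-0.5,0,0,0],
  ],
)

```text
clock: 34.1
position: [0.5384, -0.2446, 0.344]
ee_rot: [-0.446, -3.105, -0.003]
force: [-10.5, 4.4, 9.1]
width: 0.004
```

move_arm(
  steps=[
    [5,0,0,0],
    [15,0,0,0],
    [20,0,-40,0],
    [20,0,-70,0],
    [10,50,-75,0],
    [0,110,-75,0],
    [0,170,-75,0],
    [0,230,-75,0],
    [0,290,-75,0],
    [0,350,-75,0],
    [0,400,-75,0],
    [0,400,-75,0],
  ],
)

```text
clock: 35.6
position: [0.6526, 0.145, 0.4181]
ee_rot: [-0.433, -3.111, -0.002]
force: [-0.1, -1.1, -0.6]
width: 0.005
```

```bash
python3 - <<'E'
from fit import *
st()
snap('side','side19.png',crop=(265,130,335,200),scale=8)
snap('top','top19.png',crop=(300,165,380,245),scale=7)
a=cv2.imread('pics/raw_top19.png').astype(int);b=cv2.imread('pics/raw_top18.png').astype(int)
print(np.abs(a-b)[120:245,285:395].max(2).mean(), (np.abs(a-b)[120:245,285:395].max(2)>60).sum())
E
```

```text
t 35.6 F [-0.1 -1.1 -0.6] w 0.005 tip case [ -9.9 407.1 240.1] u,n (np.float64(200.5), np.float64(115.4)) yaw err 0.008 tilt [-0.     0.002 -1.   ]
1.212290909090909 1
```

View pics/side19.png

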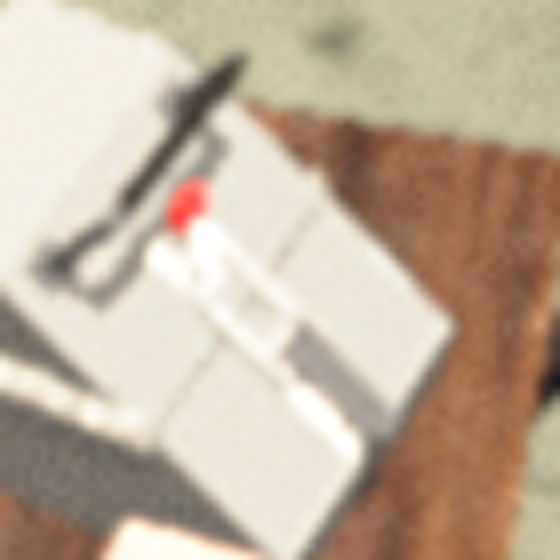

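View pics/top19.png

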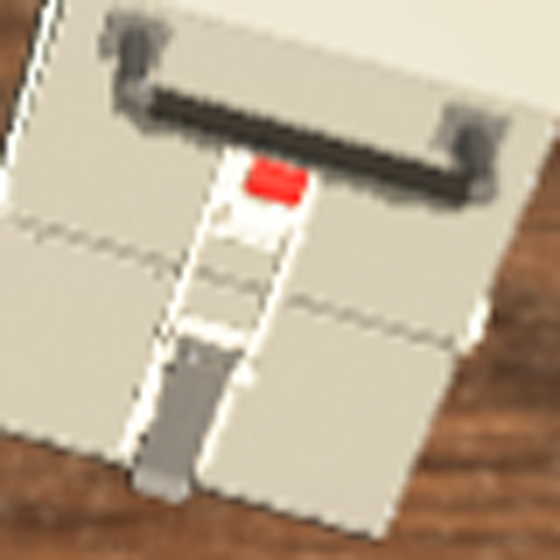

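The latest pictures show the case unchanged by the nudge. The lid seam is closed, the lever lies flat with its end at about (165, 490) in the top crop, and the red pull is at (278, 181), where a hooked bar would put it. I'm handing in.

```bash
python3 - <<'E'
from cell import arm
print(arm.sign_off())
E
```

```text
the job is handed in; nothing more can be done
None
```

The lid is shut, the loop looks hooked over the keeper, and the lever lies flat. I handed the job in at about 36 s. A pull test meant to confirm the hook was inconclusive.

**What I did**
- **Lid:** My first try, pushing down on the handle, slid off it and the lid hardly moved. I then pulled the handle forward from behind and pressed the lid top with 20 N. The fingers stopped at 138.0 mm, the height of the shut case.
- **Loop:** I gripped the red pull, swung the loop over the keeper and let it drop behind the lip.
- **Lever:** I gripped the lever's end and swung it down. It stayed at about 0.3 rad when released, though I expected it to snap flat. I then pressed it with closed fingers to 20 N, against a firm stop at the height of a flat lever.

**Last checks**
- **Hooked:** The pull lies about 1 pixel from where a seated bar would put it in both views. A bar resting on the lip would be about 5 pixels off in the top view. The lever also resisted with about 3 N on its way down.
- **Holding:** The lever stayed flat, and the top view of the case was unchanged after I nudged the handle.
- **Inconclusive:** I pushed the handle back with about 11 N and the lid did not move. The push also bore down on the handle with about 9 N, so it does not prove that the latch holds.
- **Loose things:** In the full top view taken before that nudge, those I could see looked to be where they started. The arm hid part of that area, and I did not measure them.
- **Forces:** The highest wrist force I read was about 35 N, while pulling the lid shut with the fingers.

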